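Hang the sampler door on its lift-off hinges

TASK

The grey door of the white sample compartment has been taken off for cleaning and leans in the stand beside it. Lift it out and, with the door standing well open (about square to the compartment), lower both of its hinge knuckles onto the two upright hinge pins until they are fully home; then swing the door fully shut against its rubber stops and let go. Leave the other things on the bench where they are.

Things in the scene. Friction and masses are not known exactly. Their poses are not given: they have to be found in the camera images.
- cabinet: White sample compartment, fixed, 200 wide x 170 deep x 178 mm high, open on one side. Origin: on the bench straight below the hinge axis. Own +z up; own -y points straight out of the opening; the shut door runs from the hinge along own -x. The opening's rim is the plane y = +12 mm; the housing reaches from x = -185 to +15 mm and y = +12 to +182 mm.
- lip (a point): Middle of the outer lower edge of a lip on the compartment's roof, 100 mm long along the cabinet's x, 5 mm thick, underside 173 mm above the bench, reaching 14 mm out from the rim. It lies just over the shut door's top edge, so the door goes on or off the pins only while open.
- pin_low (a point): Foot of the lower hinge pin, on the top of its bracket (20 mm round), 38 mm above the bench on the hinge axis. The steel pin stands 20 mm up from here, 8 mm diameter, its upper 8 mm tapering to 2.6 mm. Axes as the cabinet.
- pin_high (a point): Foot of the upper hinge pin, 127 mm above the bench on the same vertical axis; same pin and bracket (8 mm thick) as the lower one. The lower knuckle cannot pass this bracket from above: bring the door in sideways, raised 20 to 55 mm from home, then lower it.
- stop (a point): Point where the middle of the shut door's free edge comes to be: 166 mm from the hinge axis along the cabinet's -x, 95 mm above the bench. Two rubber stops on the rim beside the free edge stop the shut door with its mid-plane on this point (within 1 mm). Axes as the cabinet.
- door_center (a point): Centre of the loose grey door panel (0.2 to 0.42 kg): 152 wide x 150 high x 10 mm thick, plain top edge, balancing when pinched across its thickness at mid-width. Axes: +z to its top edge, +y to its hinge edge, +x out of its outer face. The hinge axis is parallel to z, 90 mm to +y of here. At the start it leans 30 degrees, top towards the stand's -x, outer face up.
- door: The door again, in the same axes; origin on its hinge axis, level with its lower edge. Hung and open square to the compartment, its axes match the cabinet's; shutting turns it 90 degrees clockwise seen from above. Hung fully home, this origin is 20 mm above the bench. The hinges turn freely and the door stays where it is left.
- pull (a point): Middle of the front of the black upright pull on the door's outer face: 12 mm proud, 10 wide, 60 mm tall, 62 mm to -y of the panel's centre.
- knuckle_low (a point): Centre of the lower end of the lower knuckle (steel tube, 18 mm outside, 10 mm bore, 24 mm long, open at both ends), on the hinge axis, 18 mm above the door's lower edge. It meets pin_low when home.
- knuckle_high (a point): The same point of the upper knuckle, 107 mm above the door's lower edge. It meets pin_high when home.
- door_edge (a point): Middle of the door's free edge, 76 mm to -y of its centre.
- stand: Fixed leaning stand in which the door starts: grey foot 110 x 130 x 10 mm, with a 12 mm lip in front of the door's lower edge, and two steel slats 14 mm wide, 125 mm long, leaning 30 degrees towards own -x, 50 mm to either side of its middle (behind the door; free room between them). Origin on the bench below the line where the door's lower edge rests; the door's width lies along own y, hinge edge to +y.
- amber: Bystander: amber glass bottle, 60 mm diameter, 140 mm tall. Origin at its underside's centre.
- beaker: Bystander: open glass beaker, 64 mm diameter, 85 mm tall. Origin at its underside's centre.
- jar: Bystander: small glass jar with black cap, 44 mm diameter, 50 mm tall. Origin at its underside's centre.
- driver: Bystander: screwdriver lying flat, 160 mm long.
- cap: Bystander: white plastic collar lying flat, 32 mm diameter, 14 mm tall. Origin at its underside's centre.

How it is judged:
On the way:
1. both knuckles are fully home on their pins while the door stands open by more than about 45 degrees (distance between knuckle_low and pin_low below 0.005 m and distance between knuckle_high and pin_high below 0.005 m and x of door_edge in the frame of cabinet above -0.118 m), for 0.2 s.
At the end, for the whole second after the job is handed in: Both knuckles are home on their pins (each within 5 mm of the pin's foot), the door is shut with the middle of its free edge within 14 mm of the stop point (about 5 degrees), and it is released and at rest (distance between knuckle_low and pin_low below 0.005 m and distance between knuckle_high and pin_high below 0.005 m and distance between door_edge and stop below 0.014 m and linear speed of door below 0.01 m/s and angular speed of door below 0.05 rad/s); the robot touches nothing.
It fails at once if another thing on the bench is moved by more than 30 mm (distance of any of amber, beaker, jar, driver, cap from where it was at the start of the episode above 0.03 m).
It also fails if it takes over 69 s, if anything falls off the work surface, if the arm or the gripper's body presses on something with over 40 N, if the wrist force passes 120 N, or if a joint passes its speed limit or range.

ROBOT

A 6-joint arm with a two-finger parallel gripper is mounted at the origin on the work surface. World frame = base frame: x ahead of the robot, y to its left, z up, the work surface at z = 0. Lengths are in m, angles in rad, forces in N, time in s.
With the tool pointing down it reaches from about 0.425 to 0.925 m from the base axis. Payload 12.5 kg.
Tool frame: the origin (TCP) lies midway between the tips of the shut fingers; the grasp point (between the pads) lies robot.tcp_to_grasp behind it (robot.tcp_to_grasp is the distance from the TCP to the grasp point, in m); z points along the fingers, y is the direction in which the jaws open and shut (so a half turn about z gives the same grasp; the last joint's range is limited). The gripper opens to 85 mm and grips with 20 to 120 N. Pads are 22 mm wide; open, the fingers measure 114 mm over their backs; the gripper's body (76 mm by 85 mm) begins 54 mm behind the grasp point. The pads swing forward as they close: fully open they stand 13 mm farther back than shut.
Start: joints at [1.055, 0.491, 1.559, -0, 1.092, -0.106], TCP at [0.249, 0.573, 0.231] pointing down, gripper open.
Joint ranges: [-3.1, 3.1], [-0.84, 2.19], [0.05, 2.79], [-1.13, 4.28], [0.06, 2.93], [-2.69, 2.69]. Speed limits (rad/s): [2.22, 2.22, 2.79, 3.14, 3.14, 3.14].

INTERFACE

Orientations are given as a unit quaternion [w, x, y, z].
In Python, from workcell import robot, read_camera, get_calibration, job_done gives the robot as it stands. The module is installed in compiled form; this text tells all that it offers.
- The arm moves only by the tool servo_tool, never from a script. Its argument "plan" is a list of rows, each a list of 3 entries, a list of its own where there are three numbers: the shift along the tool's x, y, z in cm, then the turn about the tool's z in degrees, then the gripper command: -1 is fully open, 1 is shut, values between are in proportion. A call has 1 to 20 rows; each row shifts and turns the commanded pose from where the row before left it, along the tool's axes as they then stand; what a row does not reach is not made up. A row lasts 1/12 s, in which the tool goes at most 41.7 mm and 7.16 degrees, less where a joint would pass 70% of its speed; a pose out of reach is approached as far as the arm can. A call with a gripper value outside its range is refused whole. The fingers move at their own pace and stop on an object; the grip force is fixed at half the most. Time passes only in rows, so rows that do not move let the fingers close. It gives the time, the measured TCP pose, the force and the opening at its end, in the units of the state.
- robot.read_state(): the state, without advancing time (a new reading comes with each control period).
- read_camera(name): name is "side" or "top"; returns (picture, depth): 480x640x3 uint8, blue, green, red; 480x640 float32, m along the optical axis (not along the pixel's ray), 0 where there is no reading.
- get_calibration(name): a dict with "mtx" (3x3 intrinsics, pixels), "dist" ([k1, k2, p1, p2, k3] as OpenCV has them; the pictures are not rectified), "rvec" (rotation vector, rad) and "tvec" (3), from world to camera coordinates, as OpenCV has them. Camera axes: x right, y down, z forward; pixel columns grow to the right and rows downward; lengths in m; the calibration is good to about 2 mm. A picture is of the moment at which its call begins. get_calibration takes no time and is no camera call.
- job_done(): hands the job in, once; it reports no verdict.
The state is a dict: "clock": time; "joint_pos": joint angles; "qd": joint speeds; "joint_efforts": joint torques, N m; "position": TCP position; "orientation": TCP orientation; "force": force on the tool from outside, world axes, zero at the start; "wrist_torque": the same for the moment, N m; "gripper_width": finger opening in m.
Only numpy, scipy, OpenCV 4.12 (cv2) and the standard library are available. Lean on these libraries where they do the work, as an engineer would, in place of code of your own. Each camera call takes 0.05 s, during which the arm holds its last target.

## Working session

There is one attempt and no reset: what is moved stays moved. The work goes in short steps, Python scripts to look and compute and a tool call to move; the robot and the scene stay as the last step left them, time stands still between calls to the robot, and variables do not carry over. Pictures are saved under pics/ and viewed, and the job is handed in when it is done.

Besides the shell and the picture viewer there is one more tool, called after "Emit:" by a JSON object that holds its "fn" and its "kwargs". servo_tool: Moves the arm, as the interface text tells. Its arguments: {"type":"object","properties":{"plan":{"type":"array"}},"required":["plan"]}

```bash
mkdir -p pics; python3 - <<'E'
from workcell import robot, read_camera, get_calibration
import cv2,numpy as np
for n in ("side","top"):
    p,d=read_camera(n); cv2.imwrite(f"pics/{n}0.png",p); np.savez(f"pics/{n}0.npz",p=p,d=d)
    c=get_calibration(n); print(n,{k:np.round(np.array(v),4).tolist() for k,v in c.items()}); R=cv2.Rodrigues(np.array(c['rvec']))[0]; print(-R.T@np.array(c['tvec']).ravel(), R[2])
print(robot.read_state(), robot.tcp_to_grasp)
E
```

```text
side {'mtx': [[560.3747, 0.0, 327.5028], [0.0, 560.3747, 248.5156], [0.0, 0.0, 1.0]], 'dist': [-0.106, 0.0, 0.0, 0.0, 0.0], 'rvec': [2.0473, -0.6276, 0.3859], 'tvec': [-0.5954, 0.1923, 0.7183]}
[ 0.18370661 -0.75437519  0.55197909] [ 0.49902884  0.69364271 -0.51945165]
top {'mtx': [[455.8695, 0.0, 320.9381], [0.0, 455.8695, 242.6028], [0.0, 0.0, 1.0]], 'dist': [-0.0522, 0.0, 0.0, 0.0, 0.0], 'rvec': [2.1342, -2.1474, 0.1409], 'tvec': [-0.1402, 0.6267, 0.7528]}
[ 0.51139535 -0.15376455  0.83303145] [ 0.1435992   0.01214662 -0.98956138]
{'clock': 0.1, 'joint_pos': array([ 1.05541857e+00,  4.91481754e-01,  1.55940234e+00, -2.10594825e-06,
        1.09171154e+00, -1.05594611e-01]), 'qd': array([ 0.00044452, -0.00067975, -0.00175656, -0.0019682 , -0.00137891,
       -0.00187397]), 'joint_efforts': array([ 3.16470541e-03, -6.19445372e+01, -2.62028611e+01, -1.04009146e-04,
        2.98861407e-03, -7.30807619e-05]), 'position': array([0.24887968, 0.57308228, 0.2307923 ]), 'orientation': array([-1.52326338e-04,  2.03460500e-01,  9.79083027e-01, -4.77796187e-04]), 'force': array([0.55265964, 0.61341959, 0.04056513]), 'wrist_torque': array([-0.04382666, -0.04273342,  0.00904064]), 'gripper_width': 0.08513100424477206} 0.0187
```

View pics/side0.png

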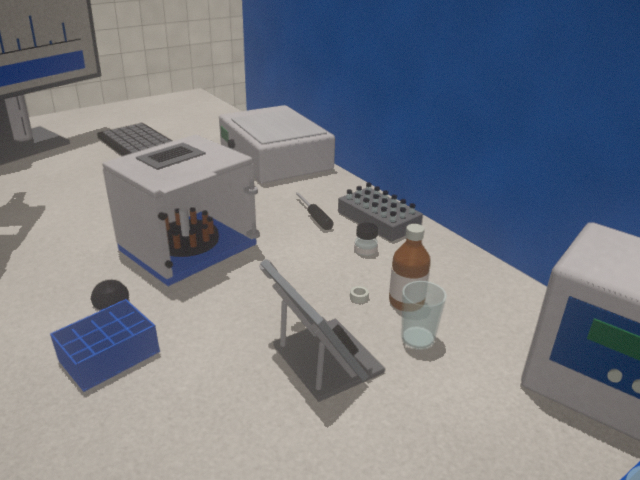

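View pics/top0.png

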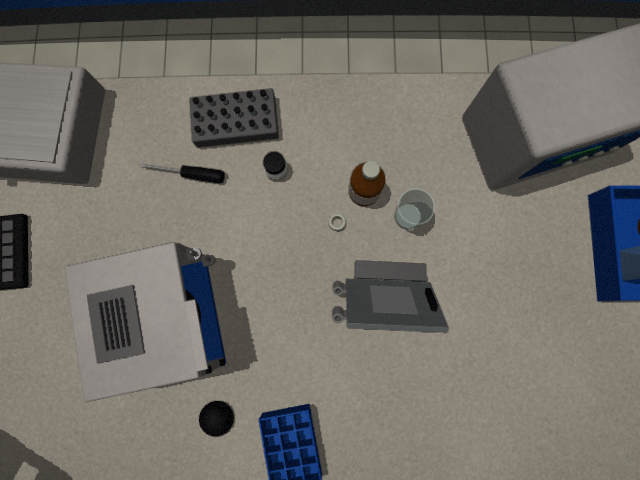

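```bash
cat > h.py <<'E'
import cv2,numpy as np
from workcell import get_calibration
class C:
    def __init__(s,n):
        c=get_calibration(n); s.K=np.array(c['mtx']);s.D=np.array(c['dist']);s.r=np.array(c['rvec'],float).reshape(3,1);s.t=np.array(c['tvec'],float).reshape(3,1)
        s.R=cv2.Rodrigues(s.r)[0]; s.o=(-s.R.T@s.t).ravel()
    def rays(s,uv):
        q=cv2.undistortPoints(np.array(uv,float).reshape(-1,1,2),s.K,s.D).reshape(-1,2)
        return np.c_[q,np.ones(len(q))]@s.R
    def plane(s,uv,z):
        r=s.rays(uv); return s.o+r*((z-s.o[2])/r[:,2])[:,None]
    def dep(s,uv,d):
        return s.o+s.rays(uv)*np.array(d).reshape(-1,1)
    def proj(s,P):
        return cv2.projectPoints(np.array(P,float).reshape(-1,1,3),s.r,s.t,s.K,s.D)[0].reshape(-1,2)
def tri(a,ua,b,ub):
    ra=a.rays([ua])[0];rb=b.rays([ub])[0]
    x=np.linalg.lstsq(np.c_[ra,-rb],b.o-a.o,rcond=None)[0]
    p=a.o+ra*x[0];q=b.o+rb*x[1]
    return (p+q)/2,np.linalg.norm(p-q)
def cloud(c,d):
    v,u=np.mgrid[0:480,0:640]; return c.dep(np.c_[u.ravel(),v.ravel()],d.ravel()).reshape(480,640,3)
def crop(p,x0,y0,w,h,s,fn):
    cv2.imwrite(fn,cv2.resize(p[y0:y0+h,x0:x0+w],None,fx=s,fy=s,interpolation=cv2.INTER_CUBIC))
E
python3 - <<'E'
from h import *
t=np.load('pics/top0.npz');s=np.load('pics/side0.npz')
g=lambda p:(np.clip((p/255.)**0.6*255,0,255)).astype('u1')
crop(g(t['p']),170,230,80,60,10,'pics/t_hinge.png')
crop(g(t['p']),320,250,140,100,5.5,'pics/t_door.png')
crop(g(s['p']),100,130,170,140,4.5,'pics/s_hinge.png')
crop(g(s['p']),250,240,140,160,3.7,'pics/s_door.png')
E
```

```text
(no output)
```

View pics/t_hinge.png

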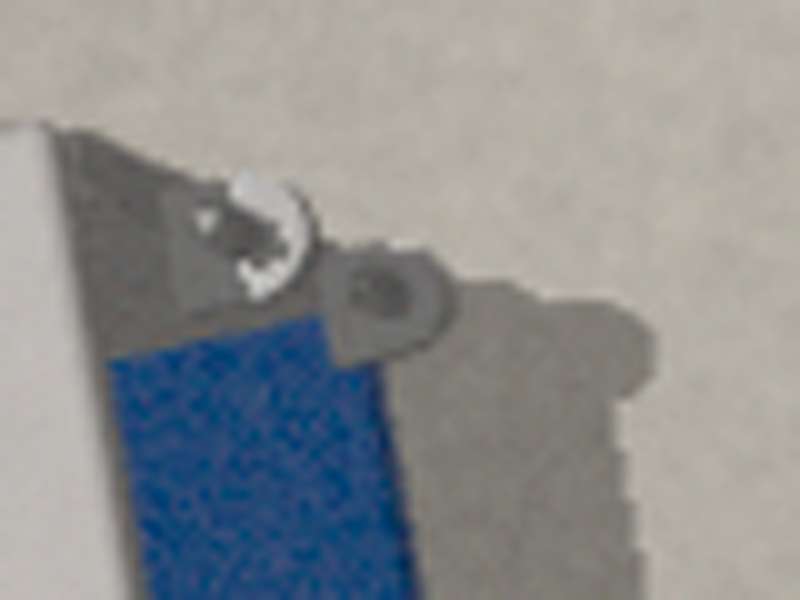

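View pics/t_door.png

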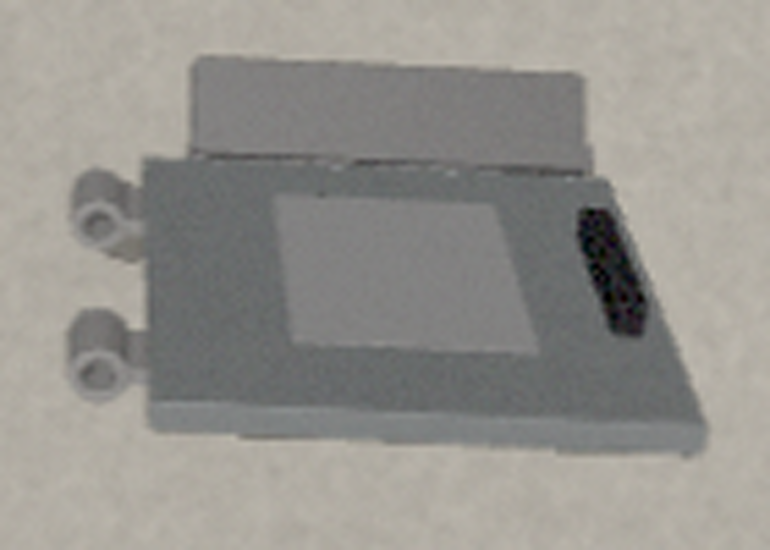

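View pics/s_hinge.png

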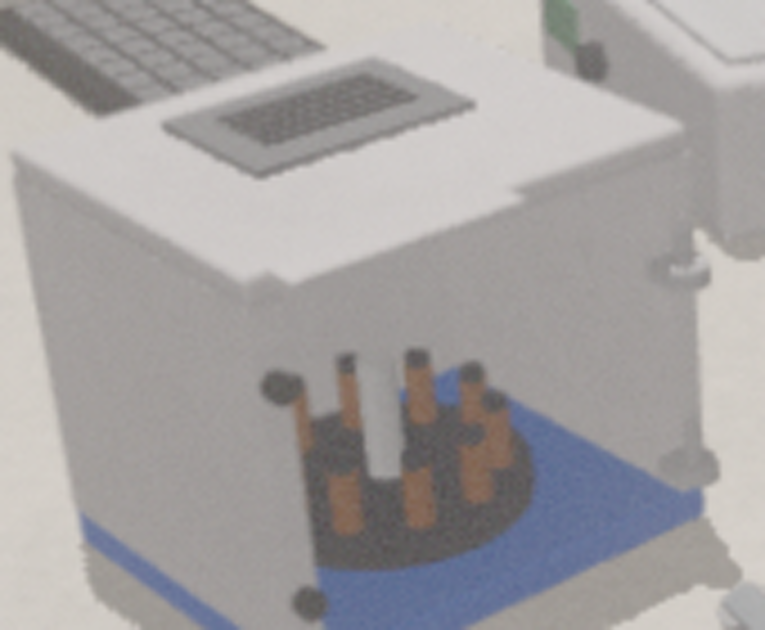

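View pics/s_door.png

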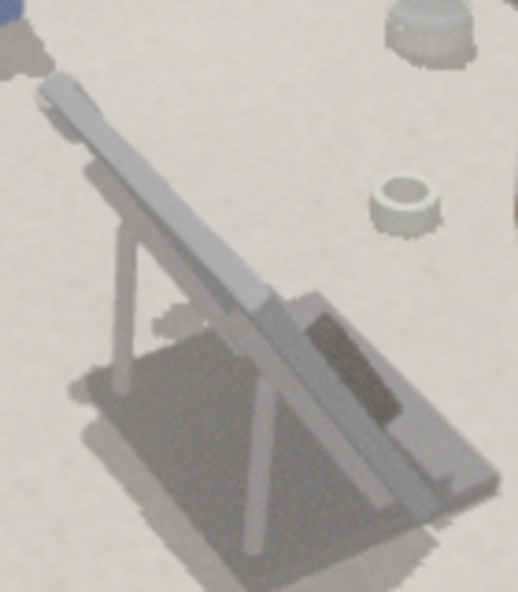

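```bash
python3 - <<'E'
from h import *
np.set_printoptions(precision=4,suppress=True)
T=C('top');S=C('side');t=np.load('pics/top0.npz');s=np.load('pics/side0.npz')
print('hi plane',T.plane([[195.3,253.5]],.127),S.plane([[252.3,190]],.127))
print('lo plane',T.plane([[209,259.7]],.038),S.plane([[253.3,233.5]],.038))
print('tri hi',tri(T,(195.3,253.5),S,(252.3,190)),'lo',tri(T,(209,259.7),S,(253.3,233.5)))
print('pin tips',T.plane([[190.5,251.8]],.147),T.plane([[206.5,259]],.058))
A=cloud(T,t['d']);B=cloud(S,s['d'])
# roof
for nm,P,im in(('T',A,t['p']),('S',B,s['p'])):
    x,y,z=P[...,0],P[...,1],P[...,2]
    m=(z>.17)&(z<.187)&(x<.62)&(x>.2)&(y>.0)&(y<.4)
    m=cv2.morphologyEx(m.astype('u1'),cv2.MORPH_OPEN,np.ones((3,3)))
    n,l,st,_=cv2.connectedComponentsWithStats(m); k=1+np.argmax(st[1:,4]);m=l==k
    print(nm,'roof z',np.median(z[m]),m.sum())
    pts=P[m][:,:2].astype('f4'); r=cv2.minAreaRect(pts); print(r, cv2.boxPoints(r))
# door plane
x,y,z=A[...,0],A[...,1],A[...,2]
u,v=np.meshgrid(range(640),range(480))
m=(u>350)&(u<425)&(v>285)&(v<320)
P=A[m];c=P.mean(0);n=np.linalg.svd(P-c)[2][2];n*=np.sign(n[2]);print('door c',c,'n',n,np.degrees(np.arccos(n[2])),'yaw',np.degrees(np.arctan2(n[1],n[0])), np.std((P-c)@n))
E
```

```text
hi plane [[0.598  0.0525 0.127 ]] [[0.5936 0.0465 0.127 ]]
lo plane [[0.5977 0.0536 0.038 ]] [[0.5927 0.0491 0.038 ]]
tri hi (array([0.598 , 0.0539, 0.1229]), np.float64(0.0010109718459064396)) lo (array([0.5972, 0.0553, 0.0336]), np.float64(0.002248138895626974))
pin tips [[0.5982 0.0541 0.147 ]] [[0.5968 0.0528 0.058 ]]
T roof z 0.1777090506216341 16653
((0.49647289514541626, 0.12464898079633713), (0.20056866109371185, 0.18458327651023865), 12.27157974243164) [[0.3789 0.1935]
 [0.4181 0.0132]
 [0.6141 0.0558]
 [0.5748 0.2361]]
S roof z 0.1780989258666335 5013
((0.4940958023071289, 0.12180083245038986), (0.20186004042625427, 0.18766626715660095), 12.33570671081543) [[0.3754 0.1919]
 [0.4155 0.0086]
 [0.6127 0.0517]
 [0.5726 0.235 ]]
door c [ 0.5212 -0.2521  0.0886] n [ 0.9825 -0.0247  0.1845] 79.36916463169632 yaw -1.4393093426179913 0.013216667864131166
```

```bash
python3 - <<'E'
from h import *
np.set_printoptions(precision=4,suppress=True)
T=C('top');S=C('side');t=np.load('pics/top0.npz');s=np.load('pics/side0.npz')
A=cloud(T,t['d'])
for v in range(275,336,4): print(v,[A[v,u].round(3).tolist() for u in (355,375,410)])
print('front top edge',T.plane([[347.3,323.3],[448.2,326.7]],.145))
print('back top edge',T.plane([[347.3,328.2],[447.3,332.2]],.140))
# side: top edge; crop pts/3.7+(250,240)
def sc(x,y): return (250+x/3.7,240+y/3.7)
for nm,a,b in(('fronttop free',(448.2,326.7),sc(272,293)),):
    print(nm,a,b,tri(T,a,S,b))
print(S.proj(np.r_[T.plane([[347.3,323.3],[448.2,326.7]],.145),T.plane([[347.3,328.2],[447.3,332.2]],.140)]))
E
```

```text
275 [[0.57, -0.204, 0.022], [0.57, -0.24, 0.02], [0.571, -0.304, 0.008]]
279 [[0.564, -0.204, 0.018], [0.564, -0.241, 0.011], [0.563, -0.302, 0.021]]
283 [[0.556, -0.203, 0.032], [0.556, -0.239, 0.027], [0.555, -0.301, 0.025]]
287 [[0.548, -0.202, 0.047], [0.548, -0.237, 0.041], [0.548, -0.299, 0.037]]
291 [[0.541, -0.201, 0.059], [0.541, -0.235, 0.057], [0.54, -0.296, 0.051]]
295 [[0.534, -0.201, 0.068], [0.533, -0.234, 0.068], [0.533, -0.293, 0.064]]
299 [[0.527, -0.2, 0.083], [0.527, -0.233, 0.081], [0.526, -0.291, 0.074]]
303 [[0.52, -0.199, 0.093], [0.52, -0.231, 0.092], [0.52, -0.289, 0.087]]
307 [[0.514, -0.198, 0.102], [0.514, -0.23, 0.103], [0.513, -0.287, 0.096]]
311 [[0.507, -0.197, 0.115], [0.507, -0.229, 0.111], [0.507, -0.285, 0.106]]
315 [[0.501, -0.197, 0.124], [0.501, -0.228, 0.123], [0.501, -0.282, 0.119]]
319 [[0.496, -0.196, 0.135], [0.495, -0.227, 0.131], [0.495, -0.281, 0.128]]
323 [[0.49, -0.195, 0.144], [0.49, -0.225, 0.142], [0.489, -0.279, 0.136]]
327 [[0.484, -0.196, 0.139], [0.484, -0.225, 0.141], [0.483, -0.278, 0.141]]
331 [[0.471, -0.204, -0.001], [0.471, -0.24, 0.001], [0.471, -0.303, 0.001]]
335 [[0.464, -0.204, -0.002], [0.464, -0.24, -0.003], [0.463, -0.303, -0.001]]
front top edge [[ 0.4896 -0.1839  0.145 ]
 [ 0.4834 -0.3341  0.145 ]]
back top edge [[ 0.4822 -0.1841  0.14  ]
 [ 0.4751 -0.3338  0.14  ]]
fronttop free (448.2, 326.7) (323.51351351351354, 319.18918918918916) (array([ 0.4831, -0.3348,  0.142 ]), np.float64(0.00048466222102085246))
[[264.7243 257.3486]
 [323.6838 316.7316]
 [260.1219 262.0821]
 [317.53   322.3792]]
```

Emit:
{"fn": "servo_tool", "kwargs": {"plan": [[[0,0,-0.4],6.9,-1],[[0,0,-0.4],6.9,-1],[[0,0,-0.4],6.9,-1],[[0,0,-0.4],6.9,-1],[[0,0,-0.4],6.9,-1],[[0,0,-0.4],6.9,-1],[[0,0,-0.4],6.9,-1],[[0,0,-0.4],6.9,-1],[[0,0,-0.4],6.9,-1],[[0,0,-0.4],6.9,-1]]}}

```text
clock: 0.93
position: [0.2489, 0.5731, 0.2711]
orientation: [0.0, 0.724, 0.689, -0.0]
force: [0.4, 0.3, -0.7]
gripper_width: 0.0853
```

Emit:
{"fn": "servo_tool", "kwargs": {"plan": [[[-3.73,1.27,0],0,-1],[[-3.73,1.27,0],0,-1],[[-3.73,1.27,0],0,-1],[[-3.73,1.27,0],0,-1],[[-3.73,1.27,0],0,-1],[[-3.73,1.27,0],0,-1],[[-3.73,1.27,0],0,-1],[[-3.73,1.27,0],0,-1],[[-3.73,1.27,0],0,-1],[[-3.73,1.27,0],0,-1],[[-3.73,1.27,0],0,-1],[[-3.73,1.27,0],0,-1],[[-3.73,1.27,0],0,-1],[[-3.73,1.27,0],0,-1],[[-3.73,1.27,0],0,-1],[[-3.73,1.27,0],0,-1],[[-3.73,1.27,0],0,-1],[[-3.73,1.27,0],0,-1],[[-3.73,1.27,0],0,-1],[[-3.73,1.27,0],0,-1]]}}

```text
clock: 2.6
position: [0.4705, -0.1851, 0.2711]
orientation: [-0.0, 0.722, 0.691, 0.0]
force: [1.0, 0.6, -0.1]
gripper_width: 0.0855
```

Emit:
{"fn": "servo_tool", "kwargs": {"plan": [[[-3.73,1.27,0],0,-1],[[-3.73,1.27,0],0,-1],[[0,0,0],0,-1],[[0,0,0],0,-1]]}}

```text
clock: 2.93
position: [0.4924, -0.2601, 0.2702]
orientation: [-0.001, 0.723, 0.691, -0.0]
force: [0.3, 0.4, -0.1]
gripper_width: 0.0854
```

```bash
cat > look.py <<'E'
import sys
from workcell import robot, read_camera
from h import *
n=sys.argv[1]
for k in ("side","top"):
    p,d=read_camera(k); np.savez(f"pics/{k}_{n}.npz",p=p,d=d); cv2.imwrite(f"pics/{k}_{n}.png",p)
r=robot.read_state(); q=r['orientation']; print(r['clock'],r['position'],'yawy',np.degrees(2*np.arctan2(q[2],q[1]))-90, r['joint_pos'].round(2),r['force'].round(1))
E
python3 look.py a
```

```text
3.0333 [ 0.49220593 -0.25801377  0.27088158] yawy -2.4858720953997135 [-0.6   0.35  1.68  0.    1.11 -0.56] [-0.9  0.7 -0.8]
```

View pics/top_a.png

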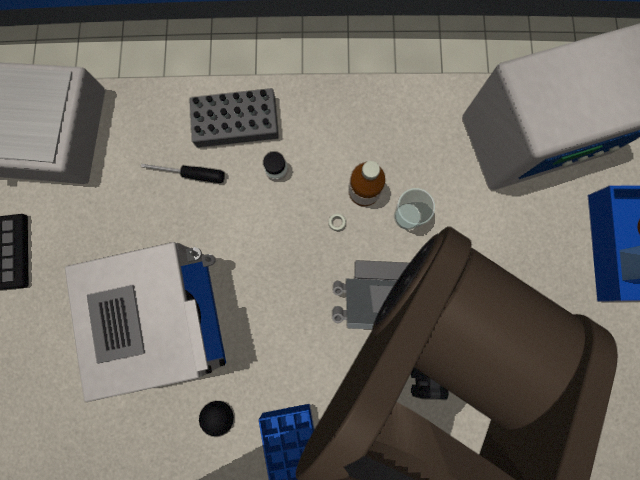

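View pics/side_a.png

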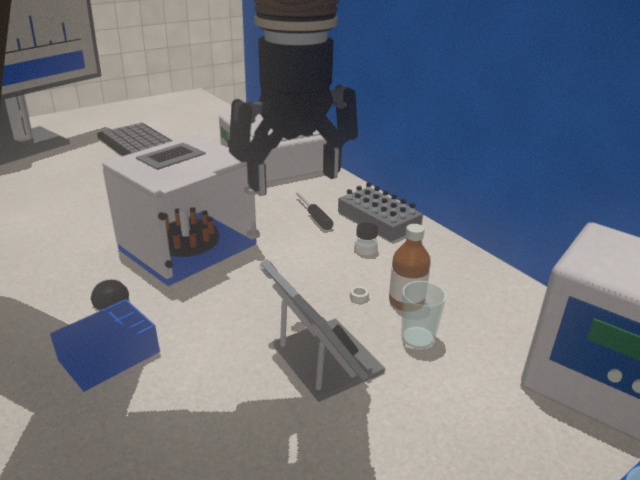

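```bash
python3 - <<'E'
from h import *
S=C('side'); p=np.array([.4922,-.259,.2709+.013]);y=np.array([.999,-.0436,0])
print(S.proj([p-y*.0427,p+y*.0427, p-y*.057,p+y*.057]))
s=np.load('pics/side_a.npz')['p'];crop(s,220,60,150,150,4,'pics/sa.png')
E
```

```text
[[261.53175013 191.10766679]
 [326.90016588 175.61079001]
 [249.7848494  193.91636754]
 [337.08244466 173.21703742]]
```

View pics/sa.png

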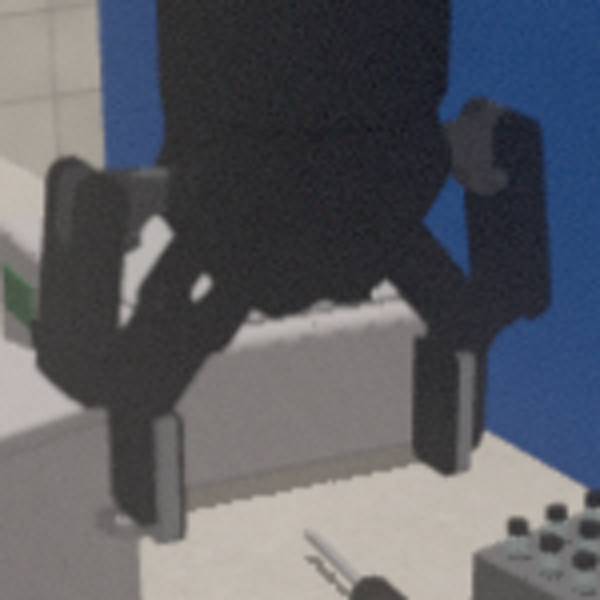

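Emit:
{"fn": "servo_tool", "kwargs": {"plan": [[[0,0,3],0,-1],[[0,0,3],0,-1],[[0,0,3],0,-1],[[0,0,3],0,-1],[[0,0,2],0,-1],[[0,0,1.7],0,-1],[[0,0,0],0,0.2],[[0,0,0],0,0.2],[[0,0,0],0,0.2],[[0,0,0],0,0.2],[[0,0,0],0,0.2],[[0,0,0],0,0.2]]}}

```text
clock: 4.03
position: [0.4929, -0.2587, 0.1152]
orientation: [0.001, 0.722, 0.692, 0.0]
force: [-0.2, 0.1, -0.4]
gripper_width: 0.0339
```

```bash
python3 look.py b; python3 - <<'E'
from h import *
s=np.load('pics/side_b.npz')['p'];crop(s,220,180,170,220,2.7,'pics/sb.png')
E
```

```text
4.1333 [ 0.49274473 -0.25872466  0.11477439] yawy -2.4842786197589533 [-0.6   0.54  1.85  0.    0.75 -0.56] [ 0.1 -0.3 -0.1]
```

View pics/sb.png

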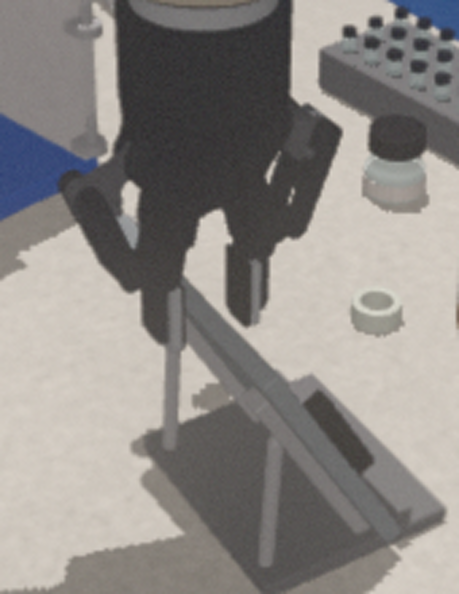

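Emit:
{"fn": "servo_tool", "kwargs": {"plan": [[[0,0.5,0],0,0.2],[[0,0.5,-0.25],0,0.2],[[0,0.5,-0.25],0,0.2],[[0,0.5,-0.25],0,0.2],[[0,0.5,-0.2],0,0.2],[[0,0.5,-0.2],0,0.2],[[0,0.5,-0.15],0,0.2],[[0,0.5,-0.15],0,0.25],[[0,0.5,-0.1],0,0.25],[[0,0.5,-0.1],0,0.25],[[0,0.5,-0.05],0,0.3],[[0,0.5,0],0,0.3],[[0,0,0],0,0.3]]}}

```text
clock: 5.22
position: [0.5535, -0.2613, 0.1312]
orientation: [0.0, 0.722, 0.692, 0.0]
force: [0.1, -0.2, 1.2]
gripper_width: 0.0298
```

```bash
python3 look.py c; python3 - <<'E'
from h import *
s=np.load('pics/side_c.npz')['p'];crop(s,220,180,170,220,2.7,'pics/sc.png')
E
```

```text
5.3167 [ 0.55259888 -0.26114556  0.13107603] yawy -2.4673896157677433 [-0.55  0.58  1.69  0.    0.86 -0.51] [-0.2 -0.4  0.2]
```

View pics/sc.png

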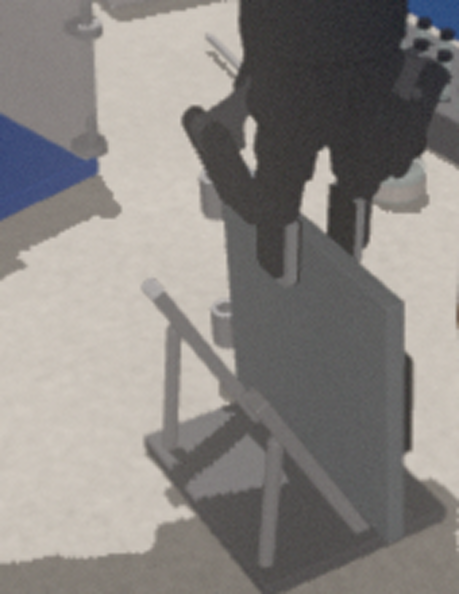

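Emit:
{"fn": "servo_tool", "kwargs": {"plan": [[[0,0.3,0],0,0.4],[[0,0.3,0],0,0.5],[[0,0,0],0,0.6],[[0,0,0],0,0.7],[[0,0,0],0,1],[[0,0,0],0,1],[[0,0,0],0,1],[[0,0,0],0,1],[[0,0,0],0,1]]}}

```text
clock: 6.07
position: [0.5584, -0.2615, 0.1314]
orientation: [-0.0, 0.722, 0.692, -0.0]
force: [-1.2, -0.2, 3.4]
gripper_width: 0.0091
```

```bash
python3 look.py d; python3 - <<'E'
from h import *
s=np.load('pics/side_d.npz')['p'];crop(s,220,180,170,220,2.7,'pics/sd.png')
E
```

```text
6.1667 [ 0.55844443 -0.26151662  0.13139824] yawy -2.484185076677562 [-0.55  0.59  1.68  0.    0.87 -0.5 ] [-2.2  1.   3.6]
```

View pics/sd.png

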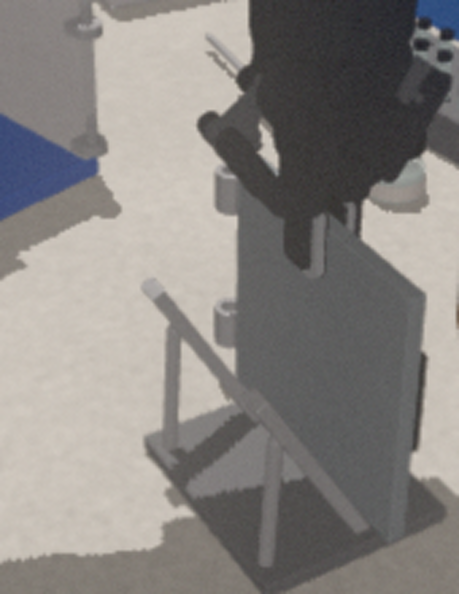

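View pics/top_d.png

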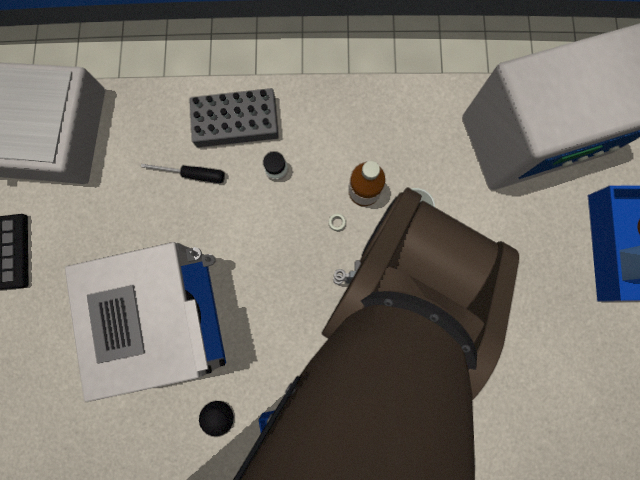

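Emit:
{"fn": "servo_tool", "kwargs": {"plan": [[[0,0,-0.3],0,1],[[0,0,-0.5],0,1],[[0,0,-0.7],0,1],[[0,0,-1],0,1],[[0,0,-1],0,1],[[0,0,-1],0,1],[[0,0,-0.5],0,1],[[0,0,0],0,1],[[0,0,0],0,1]]}}

```text
clock: 6.92
position: [0.5586, -0.2615, 0.1816]
orientation: [0.0, 0.722, 0.692, 0.0]
force: [-0.4, 0.8, -3.0]
gripper_width: 0.0088
```

```bash
python3 look.py e; python3 - <<'E'
from h import *
s=np.load('pics/side_e.npz')['p'];crop(s,230,180,150,180,3.3,'pics/se.png')
s=np.load('pics/top_e.npz')['p'];crop(s,310,250,60,50,12,'pics/te.png')
E
```

```text
7.0167 [ 0.55837392 -0.26135911  0.180882  ] yawy -2.4793595049959833 [-0.54  0.53  1.64  0.    0.98 -0.5 ] [ 0.1 -0.3 -3.4]
```

View pics/se.png

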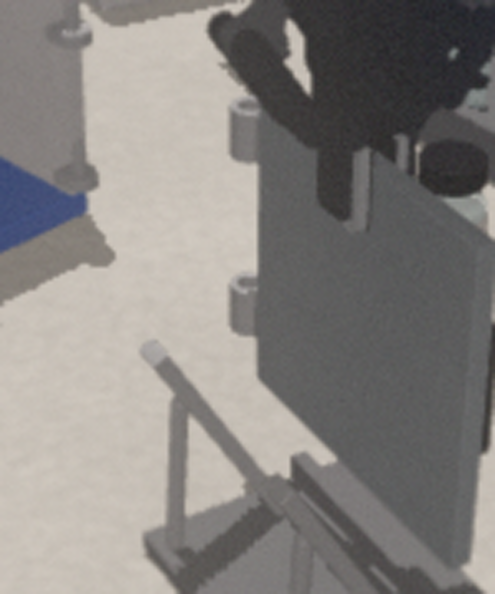

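View pics/te.png

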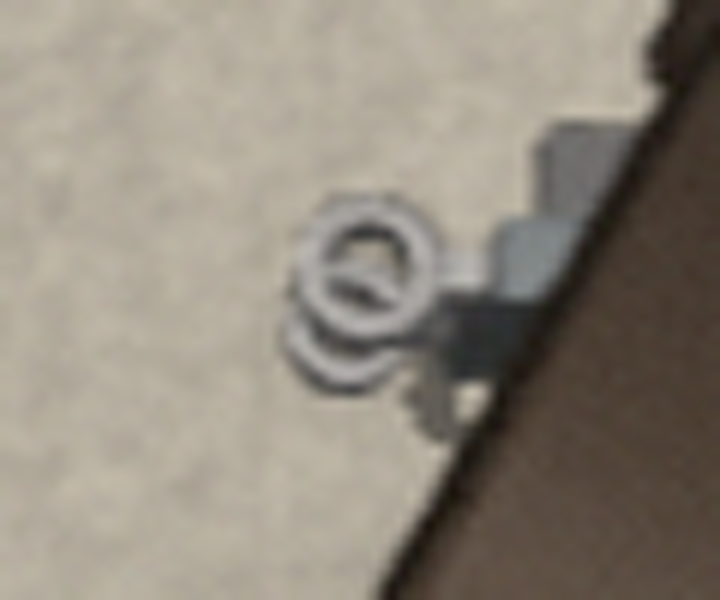

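```bash
python3 - <<'E'
from h import *
np.set_printoptions(precision=4,suppress=True)
T=C('top');S=C('side')
f=lambda x,y,s,x0,y0:(x0+(x+.5)/s-.5,y0+(y+.5)/s-.5)
a=f(369,268,12,310,250);b=f(349,328,12,310,250)
print(a,b,T.plane([a],.191),T.plane([b],.102))
sa=f(247,105,3.3,230,180);sb=f(247,283,3.3,230,180)
print('tri up',tri(T,a,S,sa),'lo',tri(T,b,S,sb)); print(S.plane([sa],.191),S.plane([sb],.102))
# hinge crop recheck
for z,p in((.127,(255,236)),(.038,(393,300)),(.147,(207,218)),(.058,(367,290))): print('pin',z,T.plane([f(*p,10,170,230)],z))
E
```

```text
(340.2916666666667, 271.875) (338.625, 276.875) [[ 0.5627 -0.1729  0.191 ]] [[ 0.5618 -0.1729  0.102 ]]
tri up (array([ 0.562 , -0.1726,  0.19  ]), np.float64(0.001685248113675287)) lo (array([ 0.5616, -0.1727,  0.1005]), np.float64(0.0005966640824157993))
[[ 0.5602 -0.1739  0.191 ]] [[ 0.5601 -0.1745  0.102 ]]
pin 0.127 [[0.5985 0.0529 0.127 ]]
pin 0.038 [[0.598  0.0539 0.038 ]]
pin 0.147 [[0.5989 0.0546 0.147 ]]
pin 0.058 [[0.5975 0.0533 0.058 ]]
```

Emit:
{"fn": "servo_tool", "kwargs": {"plan": [[[0.9,0.3,0],0,1],[[1.8,0.6,0],0,1],[[2,0.6,0],0,1],[[2,0.6,0],0,1],[[2,0.6,0],0,1],[[2,0.6,0],0,1],[[2,0.6,0],0,1],[[2,0.6,0],0,1],[[2,0.6,0],0,1],[[1.6,0.5,0],0,1],[[0.9,0.3,0],0,1],[[0,0,0],-1.8,1],[[0,0,0],-3,1],[[0,0,0],-3,1],[[0,0,0],-3,1],[[0,0,0],-3,1],[[0,0,0],-1,1],[[0,0,0],0,1],[[0,0,0],0,1]]}}

```text
clock: 8.6
position: [0.6258, -0.0722, 0.1811]
orientation: [-0.0, 0.628, 0.778, -0.0]
force: [-0.4, -0.0, -3.1]
gripper_width: 0.0091
```

```bash
python3 look.py f; python3 - <<'E'
from h import *
s=np.load('pics/side_f.npz')['p'];crop(s,180,130,150,150,4,'pics/sf.png')
s=np.load('pics/top_f.npz')['p'];crop(s,170,220,80,60,10,'pics/tf.png')
E
```

```text
8.7 [ 0.62580105 -0.07222254  0.18120967] yawy 12.252338498303402 [-0.22  0.55  1.6   0.    0.99 -0.43] [-0.1 -0.9 -3.2]
```

View pics/sf.png

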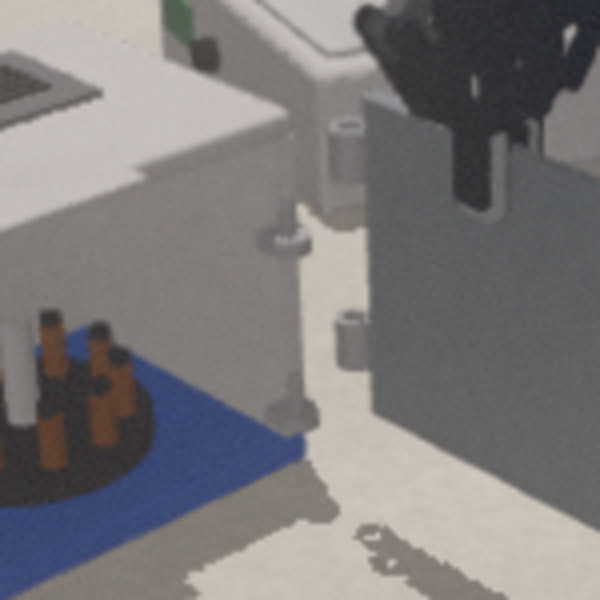

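View pics/tf.png

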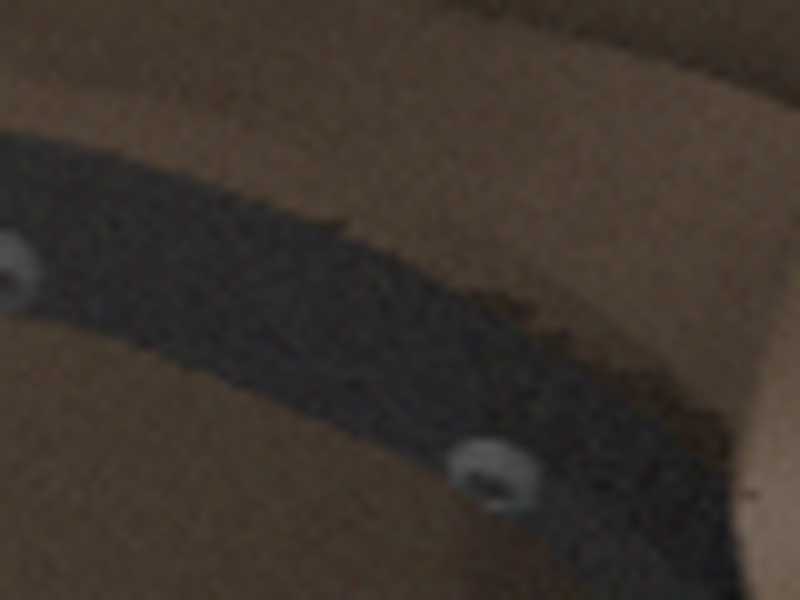

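View pics/top_f.png

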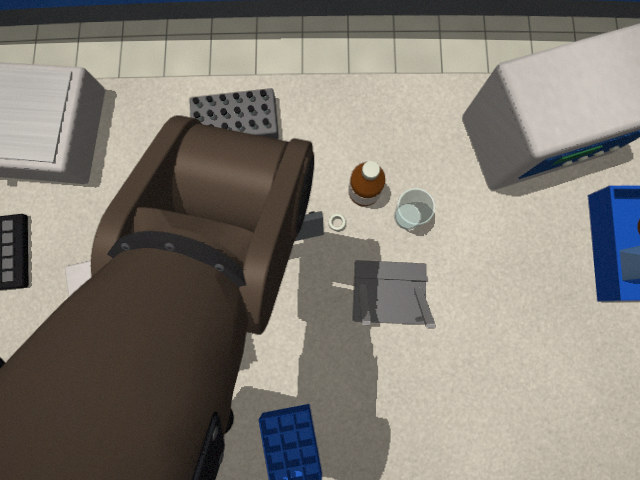

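```bash
python3 - <<'E'
from h import *
s=np.load('pics/side_f.npz')['p']; s=(np.clip((s/255.)**0.7*255,0,255)).astype('u1')
crop(s,238,150,44,50,12,'pics/sf1.png');crop(s,238,198,44,44,12,'pics/sf2.png')
E
```

```text
(no output)
```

View pics/sf1.png

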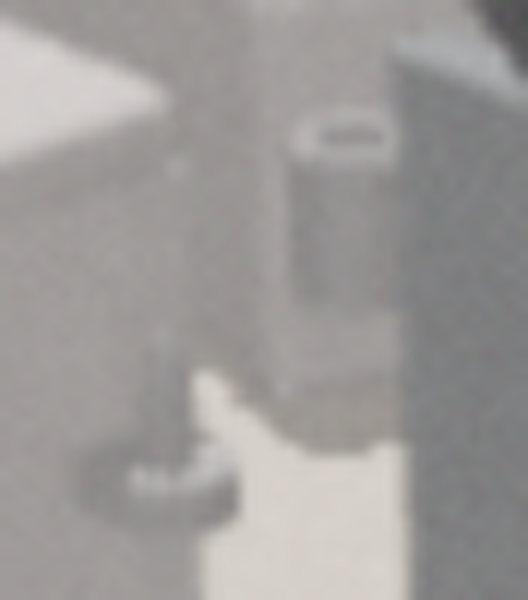

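View pics/sf2.png

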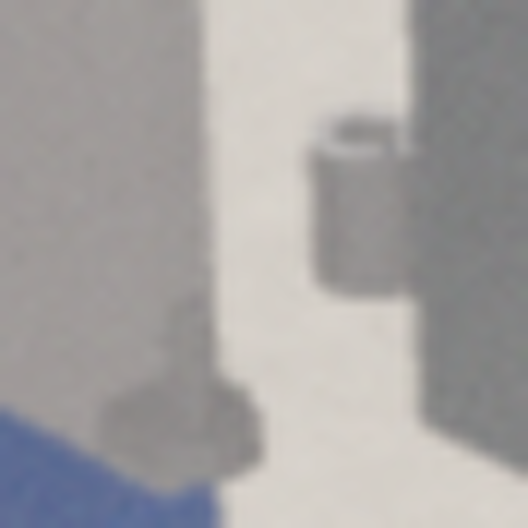

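```bash
python3 - <<'E'
from h import *
np.set_printoptions(precision=4,suppress=True)
S=C('side')
f=lambda x,y,y0:(238+(x+.5)/12-.5,y0+(y+.5)/12-.5)
for n,p,z,y0 in(('Kup',(352,137),.191,150),('Klo',(372,130),.102,198),('tipup',(168,340),.147,150),('discup',(167,468),.127,150),('tiplo',(190,295),.058,198),('disclo',(181,420),.038,198)):
    print(n,S.plane([f(*p,y0)],z))
# predicted pixel of things from top-cam estimates
P=np.array([[.598,.0536,.127],[.598,.0536,.147],[.598,.0536,.038],[.598,.0536,.058],[.6068,.0143,.191],[.6068,.0143,.102]])
q=S.proj(P)
for a,y0 in zip(q,(150,150,198,198,150,198)): print((a[0]-238+.5)*12-.5,(a[1]-y0+.5)*12-.5)
E
```

```text
Kup [[0.6058 0.0124 0.191 ]]
Klo [[0.6063 0.0126 0.102 ]]
tipup [[0.5966 0.0531 0.147 ]]
discup [[0.5952 0.0526 0.127 ]]
tiplo [[0.5969 0.0547 0.058 ]]
disclo [[0.5934 0.0529 0.038 ]]
180.27197890660818 461.138296875877
174.52532050329546 336.6953319526988
205.2186214758458 410.1013970859018
199.70564039347346 296.11454272468416
351.48274160773303 131.1023968782224
369.4184436681717 124.62082986520545
```

Emit:
{"fn": "servo_tool", "kwargs": {"plan": [[[0.4,0,0],0,1],[[0.6,0,0],0,1],[[0.7,-0.1,0],0,1],[[0.7,0,0],0,1],[[0.7,0,0],0,1],[[0.6,0,0],0,1],[[0.4,0,0],0,1],[[0,0,0],0,1],[[0,0,0],0,1]]}}

```text
clock: 9.45
position: [0.6162, -0.0321, 0.1814]
orientation: [0.0, 0.627, 0.779, 0.0]
force: [1.1, 0.1, -3.8]
gripper_width: 0.0088
```

```bash
python3 look.py g; python3 - <<'E'
from h import *
s=np.load('pics/side_g.npz')['p']; s=(np.clip((s/255.)**0.7*255,0,255)).astype('u1')
crop(s,228,130,60,60,10,'pics/sg1.png');crop(s,228,190,60,60,10,'pics/sg2.png')
E
```

```text
9.55 [ 0.61619473 -0.03254208  0.18129902] yawy 12.31695055730907 [-0.16  0.53  1.63  0.    0.98 -0.37] [ 0.2 -0.2 -3.1]
```

View pics/sg1.png

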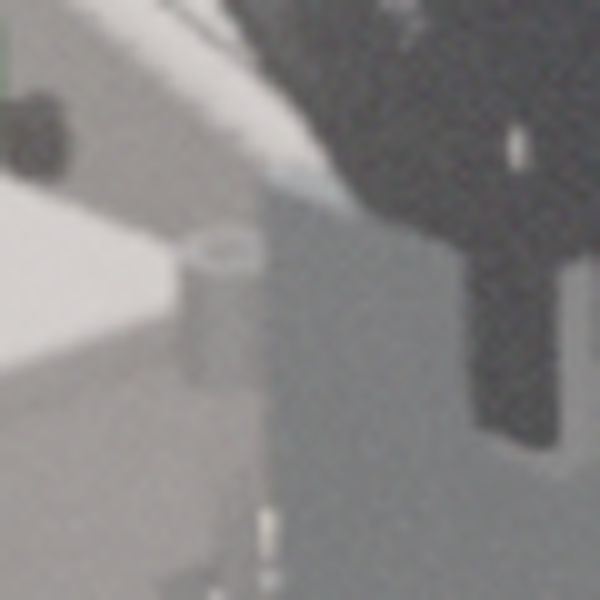

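View pics/sg2.png

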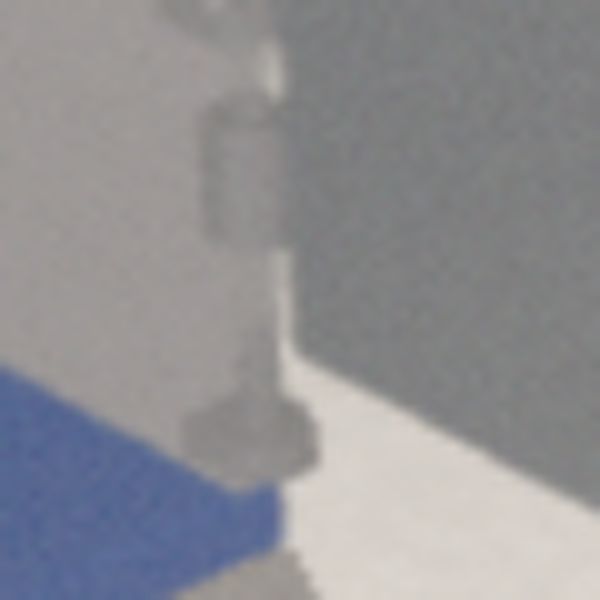

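View pics/top_g.png

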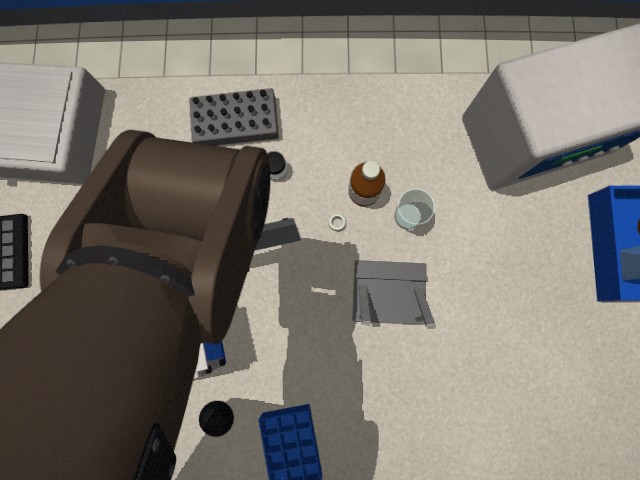

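Emit:
{"fn": "servo_tool", "kwargs": {"plan": [[[0,0,0.3],0,1],[[0,0,0.4],0,1],[[0,0,0.4],0,1],[[0,0,0.3],0,1],[[0,0,0.3],0,1],[[0,0,0.2],0,1],[[0,0,0.2],0,1],[[0,0,0.2],0,1],[[0,0,0.1],0,1],[[0,0,0],0,1]]}}

```text
clock: 10.38
position: [0.616, -0.0324, 0.1571]
orientation: [-0.0, 0.627, 0.779, -0.0]
force: [-0.8, -0.9, -3.2]
gripper_width: 0.009
```

Emit:
{"fn": "servo_tool", "kwargs": {"plan": [[[0,0,0.15],0,1],[[0,0,0.15],0,1],[[0,0,0.15],0,1],[[0,0,0.15],0,1],[[0,0,0],0,1]]}}

```text
clock: 10.8
position: [0.6161, -0.0323, 0.151]
orientation: [-0.0, 0.627, 0.779, 0.0]
force: [0.7, 0.1, -3.3]
gripper_width: 0.0091
```

```bash
python3 look.py i; python3 - <<'E'
from h import *
s=np.load('pics/side_i.npz')['p']; s=(np.clip((s/255.)**0.7*255,0,255)).astype('u1')
crop(s,220,130,80,120,5,'pics/si.png')
E
```

```text
10.9 [ 0.61613118 -0.03233667  0.15122142] yawy 12.317939896972419 [-0.16  0.57  1.66  0.    0.91 -0.37] [ 0.1  0.6 -3.5]
```

View pics/si.png

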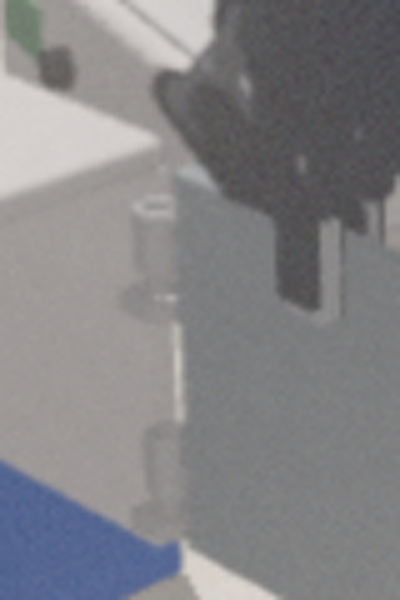

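Emit:
{"fn": "servo_tool", "kwargs": {"plan": [[[0,0,0.2],0,1],[[0,0,0.2],0,1],[[0,0,0.2],0,1],[[0,0,0.1],0,1],[[0,0,0.1],0,1],[[0,0,0],0,1]]}}

```text
clock: 11.4
position: [0.6161, -0.0323, 0.1431]
orientation: [-0.0, 0.627, 0.779, 0.0]
force: [0.4, 1.8, -4.3]
gripper_width: 0.0087
```

Emit:
{"fn": "servo_tool", "kwargs": {"plan": [[[0,0,0.1],0,1],[[0,0,0.1],0,1],[[0,0,0],0,1]]}}

```text
clock: 11.65
position: [0.6161, -0.0324, 0.1412]
orientation: [0.0, 0.627, 0.779, 0.0]
force: [0.2, 0.4, -2.5]
gripper_width: 0.0091
```

Emit:
{"fn": "servo_tool", "kwargs": {"plan": [[[0,0,0.05],0,1],[[0,0,0.05],0,1],[[0,0,0.05],0,1],[[0,0,0],0,1]]}}

```text
clock: 11.98
position: [0.6164, -0.0325, 0.1405]
orientation: [0.001, 0.627, 0.779, 0.0]
force: [-0.1, -1.2, 4.3]
gripper_width: 0.0091
```

Emit:
{"fn": "servo_tool", "kwargs": {"plan": [[[0,0,0],0,0.7],[[0,0,0],0,0.5],[[0,0,0],0,0.3],[[0,0,0],0,0],[[0,0,0],0,0],[[0,0,0],0,0],[[0,0,-1],0,0],[[0,0,-2],0,0],[[0,0,-2],0,0],[[0,0,-2],0,0],[[0,0,-1],0,0],[[0,0,0],0,0]]}}

```text
clock: 12.98
position: [0.6169, -0.0325, 0.2225]
orientation: [0.002, 0.627, 0.779, 0.001]
force: [0.2, 0.5, -0.0]
gripper_width: 0.0428
```

```bash
python3 look.py j; python3 - <<'E'
from h import *
s=np.load('pics/side_j.npz')['p']; s=(np.clip((s/255.)**0.7*255,0,255)).astype('u1')
crop(s,200,100,150,180,3.3,'pics/sj.png')
E
```

```text
13.0833 [ 0.6158692  -0.03234897  0.21955501] yawy 12.320276655523244 [-0.16  0.49  1.59  0.    1.06 -0.37] [ 0.6  0.3 -0.5]
```

View pics/sj.png

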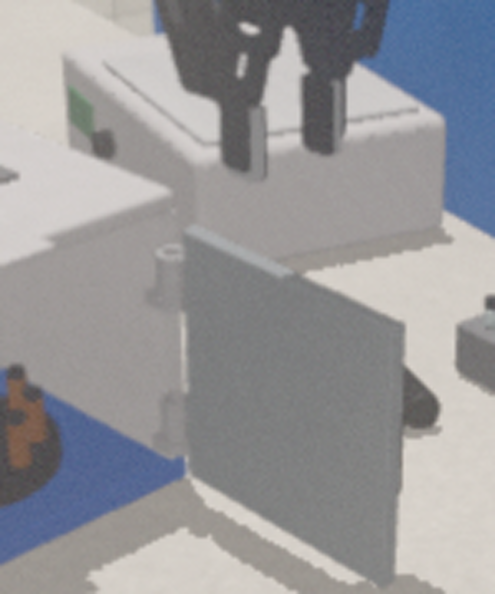

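View pics/top_j.png

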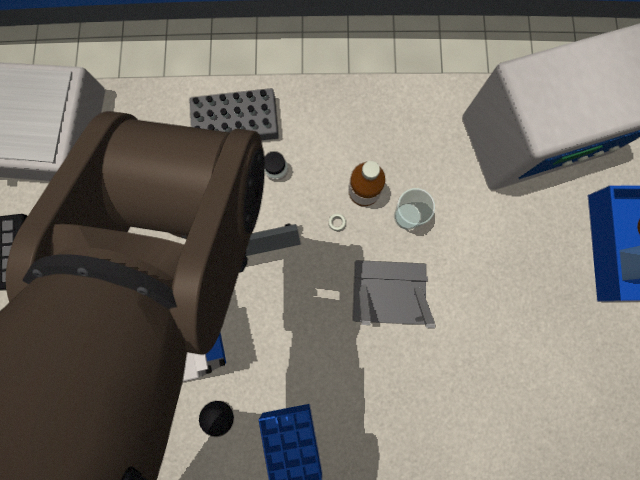

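Emit:
{"fn": "servo_tool", "kwargs": {"plan": [[[-0.6,1,0],0,1],[[-1,1.5,0],0,1],[[-1,1.5,0],0,1],[[0,0.5,0],0,1],[[0,0,0],0,1],[[0,0,0],0,1],[[0,0,1],0,1],[[0,0,2],0,1],[[0,0,2],0,1],[[0,0,2],0,1],[[0,0,0.9],0,1],[[0,0,0],0,1]]}}

```text
clock: 14.08
position: [0.6642, -0.0478, 0.1383]
orientation: [-0.002, 0.627, 0.779, -0.001]
force: [0.3, 1.1, 0.4]
gripper_width: 0.0
```

```bash
python3 look.py k; python3 - <<'E'
from h import *
s=np.load('pics/side_k.npz')['p']; s=(np.clip((s/255.)**0.7*255,0,255)).astype('u1')
crop(s,200,60,170,180,3.3,'pics/sk.png')
E
```

```text
14.1833 [ 0.66555262 -0.04807722  0.14115667] yawy 12.327585452984295 [-0.17  0.64  1.54  0.    0.96 -0.39] [0.3 0.7 0.2]
```

View pics/sk.png

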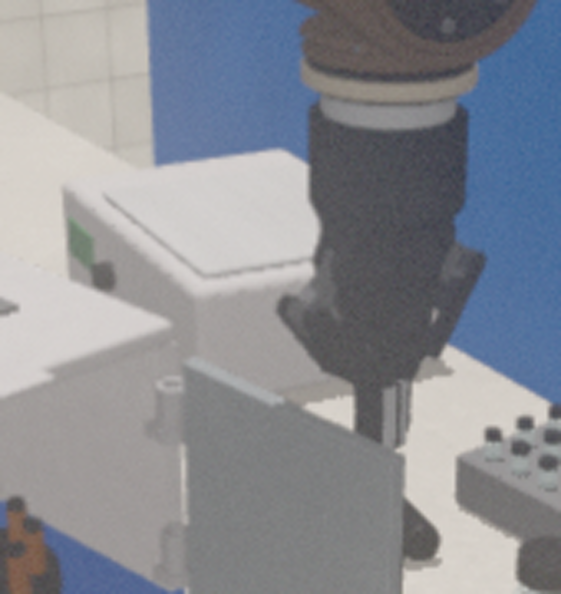

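Emit:
{"fn": "servo_tool", "kwargs": {"plan": [[[0,-0.7,0],0,1],[[0,-0.7,0],0,1],[[0,-0.7,0],0,1],[[-0.1,-0.6,0],3,1],[[-0.1,-0.6,0],3,1],[[-0.1,-0.6,0],3,1],[[-0.1,-0.6,0],3,1],[[-0.1,-0.6,0],3,1],[[-0.1,-0.6,0],3,1],[[-0.1,-0.6,0],3,1],[[-0.1,-0.6,0],3,1],[[-0.1,-0.6,0],3,1],[[-0.1,-0.6,0],3,1],[[-0.1,-0.6,0],3,1],[[-0.1,-0.6,0],3,1],[[-0.1,-0.6,0],3,1],[[-0.1,-0.6,0],3,1],[[-0.1,-0.6,0],3,1],[[0,0,0],0,1]]}}

```text
clock: 15.77
position: [0.5549, -0.0537, 0.1414]
orientation: [0.0, 0.878, 0.479, 0.0]
force: [-0.1, -0.0, 0.8]
gripper_width: -0.0004
```

```bash
python3 look.py l; python3 - <<'E'
from h import *
s=np.load('pics/side_l.npz')['p']; s=(np.clip((s/255.)**0.7*255,0,255)).astype('u1')
crop(s,110,60,230,220,2.6,'pics/sl.png')
E
```

```text
15.8667 [ 0.55607042 -0.05400118  0.14140699] yawy -32.5826171365507 [-0.22  0.51  1.82  0.    0.81  0.35] [ 0.3  0.2 -0. ]
```

View pics/sl.png

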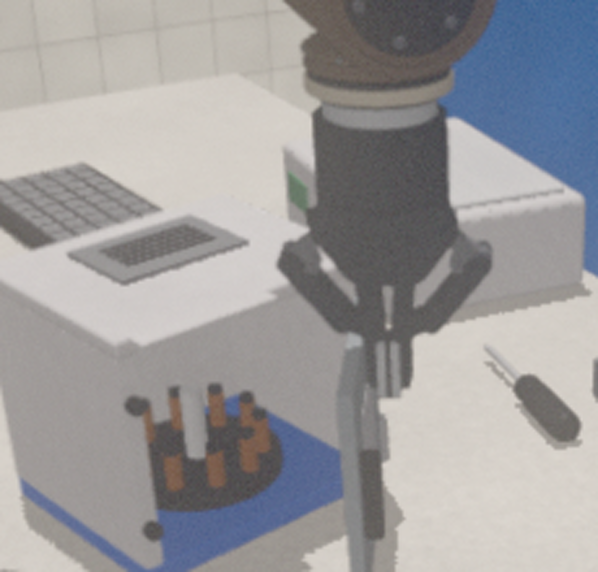

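Emit:
{"fn": "servo_tool", "kwargs": {"plan": [[[-0.1,-0.6,0],3,1],[[-0.1,-0.6,0],3,1],[[-0.1,-0.6,0],3,1],[[-0.1,-0.6,0],3,1],[[-0.1,-0.6,0],3,1],[[-0.1,-0.6,0],3,1],[[-0.1,-0.6,0],3,1],[[-0.1,-0.6,0],3,1],[[-0.1,-0.6,0],3,1],[[-0.1,-0.6,0],3,1],[[-0.1,-0.6,0],3,1],[[-0.05,-0.3,0],1.5,1],[[-0.05,-0.3,0],1.5,1],[[0,0,0],0,1]]}}

```text
clock: 17.03
position: [0.501, -0.0078, 0.141]
orientation: [0.0, 0.983, 0.185, 0.0]
force: [0.3, -0.2, -0.3]
gripper_width: -0.0001
```

```bash
python3 look.py m; python3 - <<'E'
from h import *
s=np.load('pics/side_m.npz')['p']; s=(np.clip((s/255.)**0.7*255,0,255)).astype('u1')
crop(s,80,60,230,230,2.6,'pics/sm.png')
E
```

```text
17.1333 [ 0.50128641 -0.00807041  0.14097351] yawy -68.56641663142983 [-0.15  0.44  1.96  0.    0.74  1.05] [ 0.3 -0.5 -0.1]
```

View pics/sm.png

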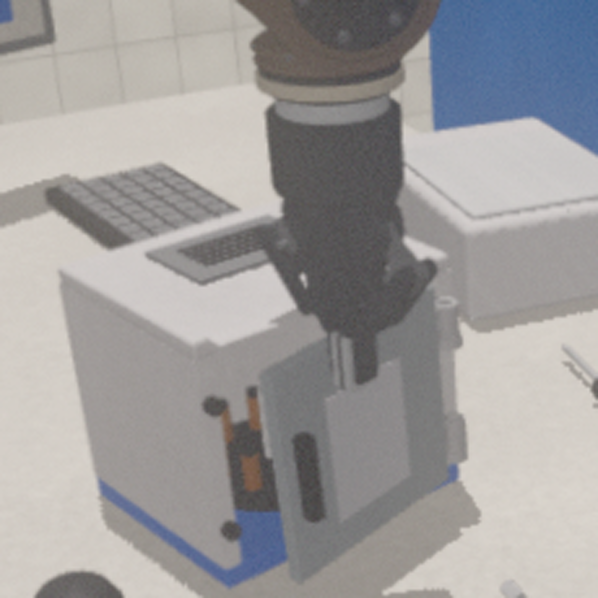

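Emit:
{"fn": "servo_tool", "kwargs": {"plan": [[[-0.05,-0.3,0],1.5,1],[[-0.05,-0.3,0],1.5,1],[[-0.05,-0.3,0],1.5,1],[[-0.05,-0.3,0],1.5,1],[[-0.05,-0.3,0],1.5,1],[[-0.05,-0.3,0],1.5,1],[[0,0,0],0,1]]}}

```text
clock: 17.72
position: [0.4928, 0.0084, 0.1408]
orientation: [-0.0, 0.994, 0.107, 0.0]
force: [0.1, 0.6, -0.4]
gripper_width: 0.0003
```

```bash
python3 look.py n; python3 - <<'E'
from h import *
s=np.load('pics/side_n.npz')['p']; s=(np.clip((s/255.)**0.7*255,0,255)).astype('u1')
crop(s,80,100,200,180,3,'pics/sn.png')
E
```

```text
17.8167 [0.4929413  0.00812104 0.14085257] yawy -77.57125627260565 [-0.12  0.43  1.98  0.    0.73  1.24] [-0.5 -0.1  0.3]
```

View pics/sn.png

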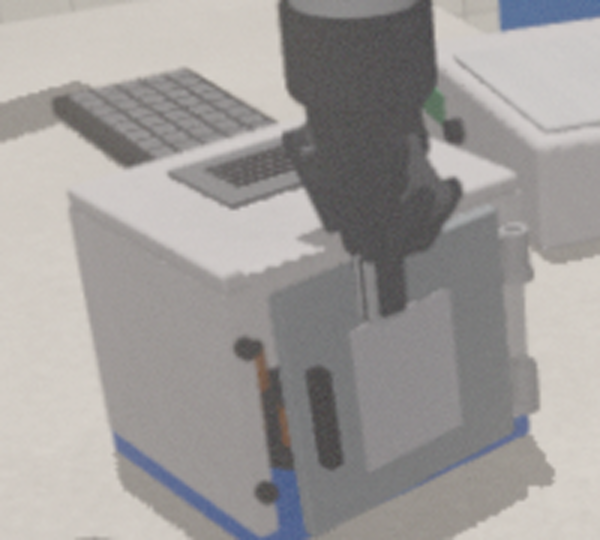

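Emit:
{"fn": "servo_tool", "kwargs": {"plan": [[[0,-0.2,0],0,1],[[0,-0.2,0],0,1],[[0,-0.2,0],0,1],[[0,-0.1,0],0,1],[[0,-0.1,0],0,1],[[0,0,0],0,1]]}}

```text
clock: 18.32
position: [0.4913, 0.0151, 0.1408]
orientation: [0.001, 0.994, 0.108, 0.0]
force: [0.2, -12.4, -1.2]
gripper_width: -0.0
```

```bash
python3 look.py o; python3 - <<'E'
from h import *
s=np.load('pics/side_o.npz')['p']; s=(np.clip((s/255.)**0.7*255,0,255)).astype('u1')
crop(s,80,100,200,180,3,'pics/so.png')
E
```

```text
18.4167 [0.49131614 0.01509477 0.14082716] yawy -77.64072756427396 [-0.1   0.43  1.98 -0.    0.73  1.25] [  0.  -10.9  -0.5]
```

View pics/so.png

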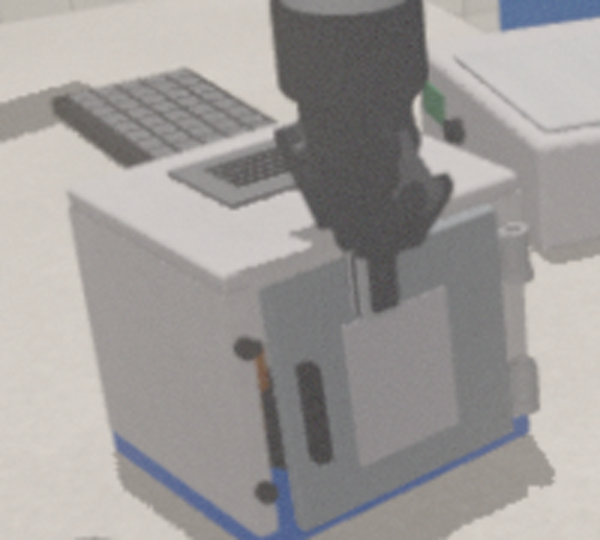

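Emit:
{"fn": "servo_tool", "kwargs": {"plan": [[[0,0.5,0],0,1],[[0,1.5,0],0,1],[[0,2,0],0,1],[[0,1,0],0,1],[[0,0,0],-6,1],[[0,0,0],-7,1],[[0,0,0],-7,1],[[0,0,0],-7,1],[[0,0,0],-7,1],[[0,0,0],-7,1],[[0,0,0],-7,1],[[0,0,0],-7,1],[[0,0,0],-7,1],[[0,0,0],-7,1],[[0,0,0],-7,1],[[0,0,0],-7,1],[[0,0,0],-7,1],[[0,0,0],0,1]]}}

```text
clock: 19.92
position: [0.5017, -0.0327, 0.1408]
orientation: [-0.0, 0.625, 0.781, 0.0]
force: [0.0, 0.1, -0.3]
gripper_width: 0.0
```

Emit:
{"fn": "servo_tool", "kwargs": {"plan": [[[0,-1,0],0,1],[[0,-1.5,0],0,1],[[0,-1.5,0],0,1],[[0,0,1],0,1],[[0,0,1],0,1],[[0,0,0.5],0,1],[[0,0,0],0,1],[[0,0,0],0,1]]}}

```text
clock: 20.58
position: [0.4624, -0.0413, 0.1158]
orientation: [-0.0, 0.628, 0.778, -0.0]
force: [-0.0, -0.8, 0.8]
gripper_width: -0.0
```

```bash
python3 look.py p; python3 - <<'E'
from h import *
s=np.load('pics/side_p.npz')['p']; s=(np.clip((s/255.)**0.7*255,0,255)).astype('u1')
crop(s,80,60,220,220,2.7,'pics/sp.png')
E
```

```text
20.6833 [ 0.46269856 -0.04130587  0.11611667] yawy 12.267649777760738 [-0.23  0.44  2.06  0.    0.64 -0.45] [ 0.5  1.1 -0. ]
```

View pics/sp.png

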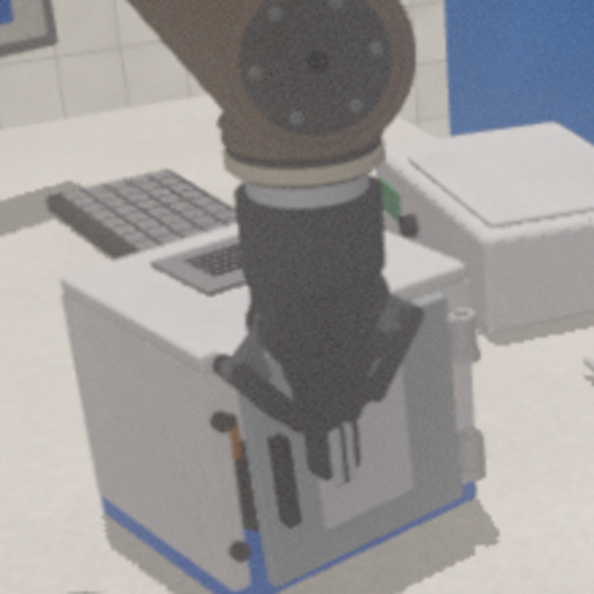

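Emit:
{"fn": "servo_tool", "kwargs": {"plan": [[[0.5,0,0],0,1],[[0.5,0,0],0,1],[[0.4,0,0],0,1],[[0.3,0,0],0,1],[[0.3,0,0],0,1],[[0.3,0,0],0,1],[[0.3,0,0],0,1],[[0.2,0,0],0,1],[[0.2,0,0],0,1],[[0.2,0,0],0,1],[[0,0,0],0,1]]}}

```text
clock: 21.6
position: [0.4557, -0.0098, 0.1158]
orientation: [-0.0, 0.627, 0.779, 0.0]
force: [0.2, -0.4, -0.0]
gripper_width: -0.0002
```

Emit:
{"fn": "servo_tool", "kwargs": {"plan": [[[0.2,0,0],0,1],[[0.1,0,0],0,1],[[0.1,0,0],0,1],[[0,0,0],0,1]]}}

```text
clock: 21.93
position: [0.4549, -0.006, 0.1158]
orientation: [-0.0, 0.627, 0.779, 0.0]
force: [1.0, 0.8, 0.4]
gripper_width: 0.0001
```

```bash
python3 look.py q; python3 - <<'E'
from h import *
s=np.load('pics/side_q.npz')['p']; s=(np.clip((s/255.)**0.7*255,0,255)).astype('u1')
crop(s,80,60,220,220,2.7,'pics/sq.png')
E
```

```text
22.0333 [ 0.45495042 -0.00609819  0.11579023] yawy 12.324084509404528 [-0.16  0.43  2.09  0.    0.62 -0.37] [ 0.  -0.4 -0.4]
```

View pics/sq.png

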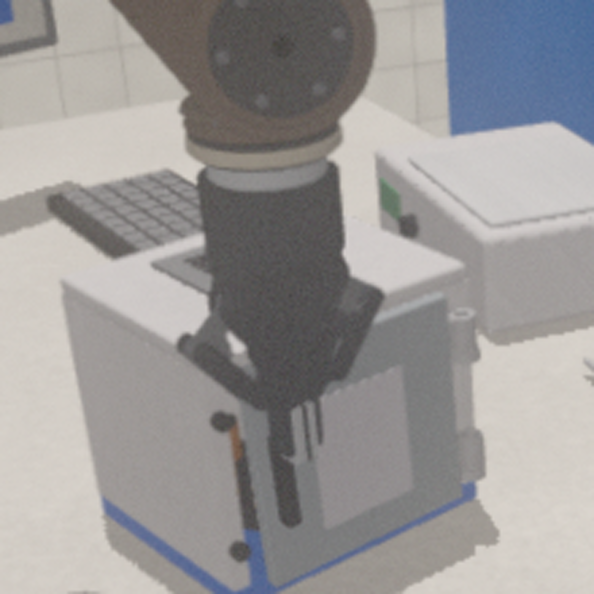

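Emit:
{"fn": "servo_tool", "kwargs": {"plan": [[[0.2,0,0],0,1],[[0.2,0,0],0,1],[[0.1,0,0],0,1],[[0.1,0,0],0,1],[[0,0,0],0,1]]}}

```text
clock: 22.45
position: [0.4536, -0.0001, 0.1158]
orientation: [-0.0, 0.627, 0.779, 0.0]
force: [-0.6, -0.8, -0.2]
gripper_width: -0.0002
```

```bash
python3 look.py r; python3 - <<'E'
from h import *
s=np.load('pics/side_r.npz')['p']; s=(np.clip((s/255.)**0.7*255,0,255)).astype('u1')
crop(s,150,150,100,110,5.4,'pics/sr.png')
E
```

```text
22.55 [ 4.53641332e-01 -1.89780884e-04  1.15784297e-01] yawy 12.325165432996954 [-0.15  0.43  2.09  0.    0.62 -0.36] [ 0.3 -0.3  0.9]
```

View pics/sr.png

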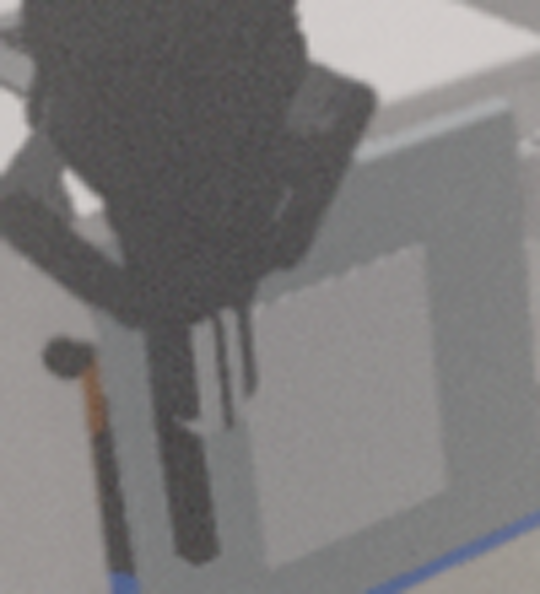

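```bash
python3 - <<'E'
from h import *
np.set_printoptions(precision=4,suppress=True)
S=C('side'); s=np.load('pics/side_r.npz')['p'].copy()
a=np.radians(12.3);R=np.array([[np.cos(a),-np.sin(a)],[np.sin(a),np.cos(a)]])
def W(x,y,z): return np.r_[np.array([.597,.0545])+R@np.array([x,y]),z]
big=cv2.resize((np.clip((s/255.)**0.7*255,0,255)).astype('u1')[140:290,80:280],None,fx=4,fy=4,interpolation=cv2.INTER_CUBIC)
for deg,col in((0,(0,255,0)),(5,(0,255,255)),(10,(0,0,255))):
    t=np.radians(deg);c,sn=np.cos(t),np.sin(t)
    q=[W(-.166*c-.005*sn*0+.0*0, -.166*sn-.005*c,z) for z in(.02,.17)]
    q+=[W(-.014*c,-.014*sn-.005*c,.02)]
    p=[tuple(int(v) for v in ((u+.5-np.array([80,140]))*4)) for u in S.proj(q)]
    cv2.line(big,p[0],p[1],col,1);cv2.line(big,p[0],p[2],col,1)
cv2.imwrite('pics/ang.png',big)
E
```

```text
(no output)
```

View pics/ang.png

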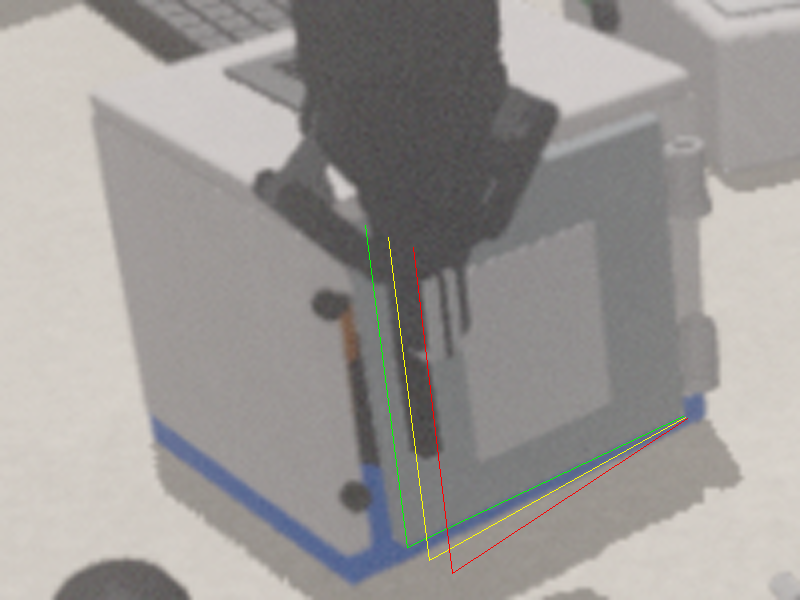

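```bash
cat > ov.py <<'E'
from h import *
import sys
n=sys.argv[1];hx,hy=float(sys.argv[2]),float(sys.argv[3])
S=C('side'); s=np.load(f'pics/side_{n}.npz')['p'].copy()
a=np.radians(12.3);R=np.array([[np.cos(a),-np.sin(a)],[np.sin(a),np.cos(a)]])
def W(x,y,z): return np.r_[np.array([hx,hy])+R@np.array([x,y]),z]
big=cv2.resize((np.clip((s/255.)**0.7*255,0,255)).astype('u1')[180:290,130:270],None,fx=5.6,fy=5.6,interpolation=cv2.INTER_CUBIC)
P=lambda q:[tuple(int(v) for v in ((u+.5-np.array([130,180]))*5.6)) for u in S.proj(q)]
for deg,col in((0,(0,255,0)),(5,(0,255,255))):
    t=np.radians(deg);c,sn=np.cos(t),np.sin(t)
    D=lambda r,o,z: W(-r*c-o*sn*-1*0-o*0 + (-o*-sn)*0 + 0*o, -r*sn-o*c, z)
    for o in(.005,-.005):
        p=P([D(.166,o,.02),D(.166,o,.17),D(.014,o,.02)]); cv2.line(big,p[0],p[1],col,1)
        if o>0: cv2.line(big,p[0],p[2],col,1)
p=P([W(-.185,.012,0),W(-.185,.012,.173),W(.015,.012,0)]);cv2.line(big,p[0],p[1],(255,0,255),1);cv2.line(big,p[0],p[2],(255,0,255),1)
cv2.imwrite(f'pics/ov_{n}.png',big)
E
python3 ov.py r .597 .0545
```

```text
(no output)
```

View pics/ov_r.png

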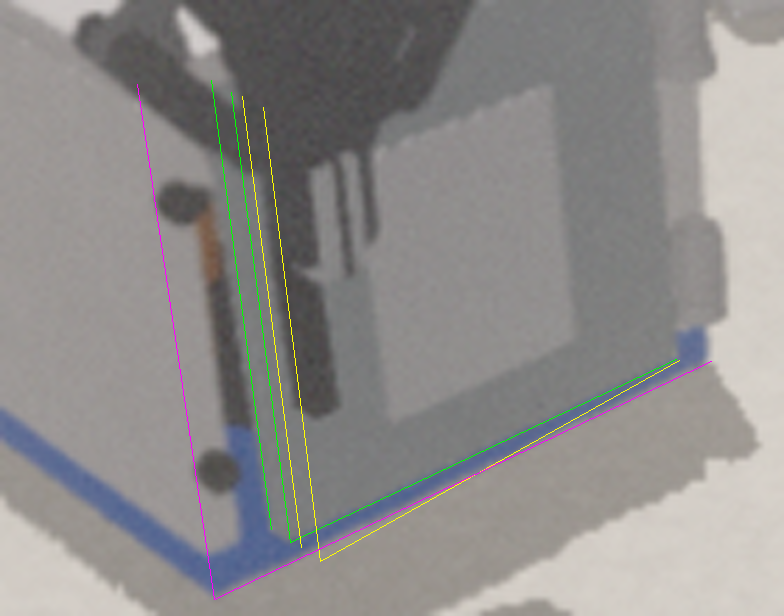

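Emit:
{"fn": "servo_tool", "kwargs": {"plan": [[[0.1,0,0],0,1],[[0.1,0,0],0,1],[[0.1,0,0],0,1],[[0,0,0],0,1]]}}

```text
clock: 22.88
position: [0.453, 0.0026, 0.1157]
orientation: [0.0, 0.627, 0.779, -0.0]
force: [0.1, -4.3, -2.7]
gripper_width: -0.0
```

Emit:
{"fn": "servo_tool", "kwargs": {"plan": [[[0.1,0,0],0,1],[[0,0,0],0,1]]}}

```text
clock: 23.05
position: [0.4528, 0.0033, 0.1156]
orientation: [0.0, 0.627, 0.779, -0.0]
force: [-0.1, -6.7, -4.5]
gripper_width: 0.0002
```

Emit:
{"fn": "servo_tool", "kwargs": {"plan": [[[-0.5,0,0],0,1],[[-1.5,0,0],0,1],[[-2,0,0],0,1],[[-2,0,0],0,1],[[-1,0,-3],0,1],[[0,0,-4],0,1],[[0,0,-4],0,1],[[-4,0,0],0,1],[[-4,0,0],0,1],[[-4,0,0],0,1],[[-4,0,0],0,1],[[-4,0,0],0,1],[[-4,0,0],0,1],[[0,0,0],0,1]]}}

```text
clock: 24.22
position: [0.5197, -0.3052, 0.2253]
orientation: [0.001, 0.629, 0.778, -0.0]
force: [-0.1, 0.2, -0.5]
gripper_width: 0.0001
```

```bash
python3 look.py s; python3 ov.py s .597 .0545; python3 - <<'E'
from h import *
np.set_printoptions(precision=4,suppress=True)
s=np.load('pics/top_s.npz')['p']; s=(np.clip((s/255.)**0.7*255,0,255)).astype('u1')
crop(s,150,230,100,150,4,'pics/ts.png')
E
```

```text
24.3167 [ 0.5185968  -0.30039893  0.22507797] yawy 12.190433527635122 [-0.64  0.46  1.63  0.    1.05 -0.85] [ 0.2  0.9 -0.4]
```

View pics/ov_s.png

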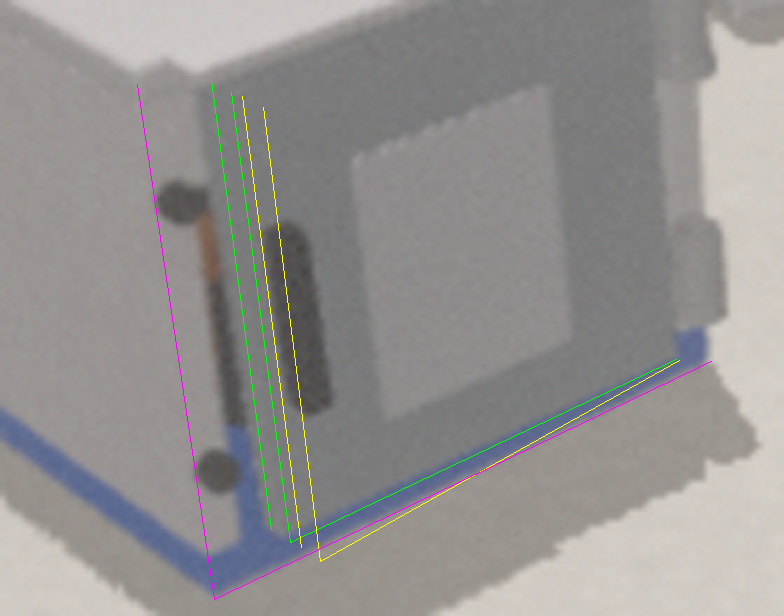

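View pics/ts.png

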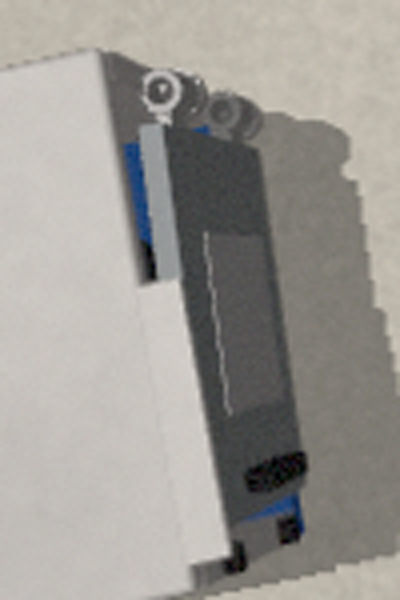

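View pics/top_s.png

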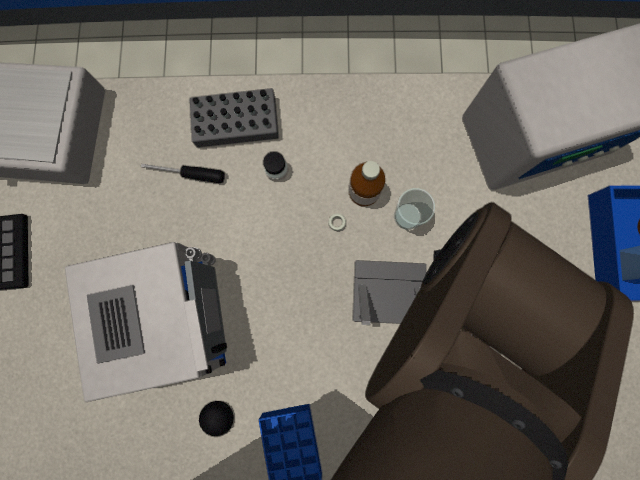

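```bash
cat > ang.py <<'E'
from h import *
import sys
n=sys.argv[1]
np.set_printoptions(precision=4,suppress=True)
a=np.radians(12.3);ux=np.array([np.cos(a),np.sin(a)]);uy=np.array([-ux[1],ux[0]])
for cn in('side','top'):
    c=C(cn);P=cloud(c,np.load(f'pics/{cn}_{n}.npz')['d'])
    rel=P[...,:2]-np.array([.597,.0545]);x=rel@ux;y=rel@uy;z=P[...,2]
    m=(x<-.02)&(x>-.13)&(z>.03)&(z<.16)&(abs(y)<.05)
    k=np.polyfit(x[m],y[m],1)
    for _ in range(4):
        r=y[m]-np.polyval(k,x[m]); s=max(1.5*np.median(abs(r)),.003); mm=abs(r)<2*s
        k=np.polyfit(x[m][mm],y[m][mm],1)
    print(cn,m.sum(),'slope deg',np.degrees(np.arctan(k[0])),'y at x=0,-.15:',np.polyval(k,[0,-.15]),'res',np.median(abs(r)))
E
python3 ang.py s
```

```text
side 3653 slope deg -2.356696670819166 y at x=0,-.15: [-0.0044  0.0017] res 0.0009063625869667373
top 1410 slope deg -3.1236882601008333 y at x=0,-.15: [-0.0051  0.0031] res 0.0003668414404960461
```

```bash
python3 - <<'E'
from h import *
s=np.load('pics/side_s.npz')['p']; s=(np.clip((s/255.)**0.6*255,0,255)).astype('u1')
crop(s,155,190,70,105,5.6,'pics/z1.png')
S=C('side');T=C('top');np.set_printoptions(precision=4,suppress=True)
D=cloud(S,np.load('pics/side_s.npz')['d'])
a=np.radians(12.3);ux=np.array([np.cos(a),np.sin(a)]);uy=np.array([-ux[1],ux[0]])
for u,v in((162,215),(162,216),(163,215),(168,263),(169,264),(168,264),(165,240),(160,225),(158,230),(166,255)):
    p=D[v,u];r=p[:2]-np.array([.597,.0545]);print(u,v,r@ux,r@uy,p[2])
# cabinet left wall/rim edge fits: blue base bottom front edge & roof fit again
P=cloud(T,np.load('pics/top_s.npz')['d']);z=P[...,2]
m=(z>.17)&(z<.187)&(P[...,0]<.62)&(P[...,0]>.2)&(P[...,1]>0)&(P[...,1]<.4)
# per-row right boundary of the roof
E
```

```text
162 215 -0.18064077168802142 0.004128738263988518 0.1387973383368507
162 216 -0.18007908297320416 0.005571096827490345 0.13626877024934786
163 215 -0.17851546888685338 0.004808648570753853 0.13774549523379187
168 263 -0.18090450956094462 0.006572224041773378 0.048346670879532594
169 264 -0.18041352041384487 0.0046533891734005794 0.0470357366174774
168 264 -0.1816826233759941 0.0056601833067865745 0.04715256482189589
165 240 -0.17731964351871318 0.011850756446342044 0.08874456520482976
160 225 -0.18227370516798247 0.0119955856015397 0.11845474974088505
158 230 -0.18461167855748284 0.01652661991742499 0.10843434507130684
166 255 -0.18040293835226204 0.010170200345586973 0.062117499413405386
```

View pics/z1.png

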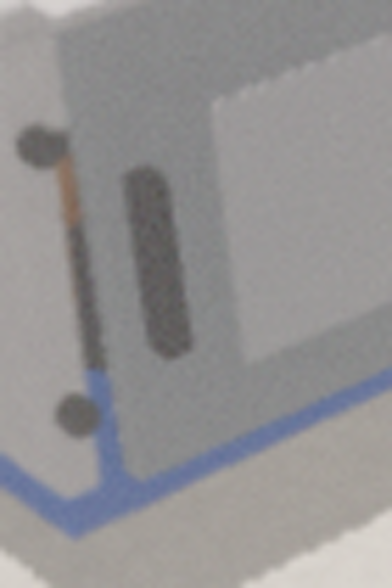

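```bash
for k in o p r s; do echo $k; python3 ang.py $k; done; python3 - <<'E'
from h import *
np.set_printoptions(precision=4,suppress=True)
S=C('side');D=cloud(S,np.load('pics/side_s.npz')['d'])
a=np.radians(12.3);ux=np.array([np.cos(a),np.sin(a)]);uy=np.array([-ux[1],ux[0]])
rel=D[...,:2]-np.array([.597,.0545]);x=rel@ux;y=rel@uy;z=D[...,2]
m=(abs(x+.185)<.012)&(y>.025)&(y<.17)&(z>.02)&(z<.15)
k=np.polyfit(y[m],x[m],1);print('left wall',m.sum(),'slope deg',np.degrees(np.arctan(k[0])),np.polyval(k,[.02,.17]))
m=(x<-.172)&(x>-.183)&(abs(y-.012)<.006)&(z>.06)&(z<.12); print('rim',m.sum(),np.median(y[m]))
E
```

```text
o
side 3471 slope deg -0.46967297923390455 y at x=0,-.15: [-0.0044 -0.0032] res 0.0009553843872853788
top 390 slope deg -1.7301978332314218 y at x=0,-.15: [-0.0053 -0.0007] res 0.0003558946862462246
p
side 2218 slope deg 0.2544824063174565 y at x=0,-.15: [-0.0042 -0.0049] res 0.0008969794141768252
top 925 slope deg -0.32669836412999326 y at x=0,-.15: [-0.0048 -0.0039] res 0.0004368285520501367
r
side 3315 slope deg -1.0880813632643636 y at x=0,-.15: [-0.0044 -0.0016] res 0.000920775276997642
top 862 slope deg -1.5081547516292018 y at x=0,-.15: [-0.0048 -0.0008] res 0.0004611531998668884
s
side 3653 slope deg -2.356696670819166 y at x=0,-.15: [-0.0044  0.0017] res 0.0009063625869667373
top 1410 slope deg -3.1236882601008333 y at x=0,-.15: [-0.0051  0.0031] res 0.0003668414404960461
left wall 2577 slope deg -0.0012814476810015362 [-0.1851 -0.1851]
rim 164 0.011861943040797494
```

```bash
python3 - <<'E'
from h import *
np.set_printoptions(precision=4,suppress=True)
a=np.radians(12.3);ux=np.array([np.cos(a),np.sin(a)]);uy=np.array([-ux[1],ux[0]])
for n in 'ps':
  for cn in('side','top'):
    c=C(cn);P=cloud(c,np.load(f'pics/{cn}_{n}.npz')['d'])
    rel=P[...,:2]-np.array([.597,.0545]);x=rel@ux;y=rel@uy;z=P[...,2]
    m=(x<-.02)&(x>-.135)&(z>.03)&(z<.16)&(abs(y)<.012)
    A=np.c_[x[m],z[m]-.1,np.ones(m.sum())]
    k=np.linalg.lstsq(A,y[m],rcond=None)[0];w=abs(y[m]-A@k)<.003;k=np.linalg.lstsq(A[w],y[m][w],rcond=None)[0]
    print(n,cn,m.sum(),w.sum(),'yaw',np.degrees(k[0]),'lean',np.degrees(k[1]),'y@-.166 mid-plane',k[2]-.166*k[0]+.005,'@0',k[2]+.005)
    t=(x<-.016)&(x>-.033)&(abs(y)<.003)&(z>.155); print('  top edge z',np.median(z[t]) if t.any() else None,t.sum())
    for zz in(.151,.062):
        t=(np.hypot(x,y)<.009)&(abs(z-zz)<.012); print('  knuckle z',zz,np.percentile(z[t],80) if t.any() else None,t.sum())
E
```

```text
p side 2328 2274 yaw -0.1454447531916112 lean 0.4107726141658434 y@-.166 mid-plane 0.0009266455490301211 @0 0.0005052562384213928
  top edge z 0.16905266911059733 30
  knuckle z 0.151 0.15120081145754527 58
  knuckle z 0.062 0.06237601851367465 58
p top 924 924 yaw -0.37497514685763805 lean 0.6751676968403209 y@-.166 mid-plane 0.001273290346933388 @0 0.00018689489324808916
  top edge z 0.1690720922977113 46
  knuckle z 0.151 0.1506481942272286 118
  knuckle z 0.062 0.06177926270418075 78
s side 3848 3738 yaw -2.462926646135324 lean 0.09388452422278903 y@-.166 mid-plane 0.007587836813643742 @0 0.000452131064756737
  top edge z 0.16570465205407048 37
  knuckle z 0.151 0.15158792856330314 48
  knuckle z 0.062 0.06247139760678425 59
s top 1472 1472 yaw -3.194770066829001 lean 0.30875276349892533 y@-.166 mid-plane 0.009071249710786784 @0 -0.0001847868699272233
  top edge z 0.16845069364557969 54
  knuckle z 0.151 0.15050409419853128 116
  knuckle z 0.062 0.06188958391698007 76
```

```bash
python3 look.py t; python3 ang.py t; python3 -c "
from workcell import robot"
```

```text
24.4167 [ 0.51862328 -0.29855159  0.225601  ] yawy 12.322501884243124 [-0.63  0.46  1.63  0.    1.05 -0.85] [ 0.6  0.9 -0.3]
side 3675 slope deg -2.455039922840203 y at x=0,-.15: [-0.0045  0.0019] res 0.000948532886415881
top 1418 slope deg -3.1106196602696667 y at x=0,-.15: [-0.0051  0.003 ] res 0.00036194993746906426
```

Emit:
{"fn": "servo_tool", "kwargs": {"plan": [[[0,0,0],0,1],[[0,0,0],0,1],[[0,0,0],0,1],[[0,0,0],0,1],[[0,0,0],0,1],[[0,0,0],0,1],[[0,0,0],0,1],[[0,0,0],0,1],[[0,0,0],0,1],[[0,0,0],0,1],[[0,0,0],0,1],[[0,0,0],0,1],[[0,0,0],0,1],[[0,0,0],0,1],[[0,0,0],0,1],[[0,0,0],0,1]]}}

```text
clock: 25.75
position: [0.519, -0.2992, 0.2258]
orientation: [0.0, 0.627, 0.779, 0.0]
force: [0.8, -0.3, 0.3]
gripper_width: 0.0001
```

```bash
python3 look.py u; python3 ang.py u; python3 - <<'E'
from h import *
s=np.load('pics/top_u.npz')['p']; s=(np.clip((s/255.)**0.6*255,0,255)).astype('u1')
crop(s,185,330,60,50,12,'pics/tu.png')
s=np.load('pics/side_u.npz')['p']; s=(np.clip((s/255.)**0.6*255,0,255)).astype('u1')
crop(s,150,190,50,50,12,'pics/su.png')
E
```

```text
25.85 [ 0.51896023 -0.29922233  0.22576447] yawy 12.321274823450423 [-0.63  0.46  1.63  0.    1.05 -0.85] [ 0.7 -0.3 -0.8]
side 3659 slope deg -2.406072535457025 y at x=0,-.15: [-0.0045  0.0018] res 0.0009119586513381248
top 1423 slope deg -3.110257044742307 y at x=0,-.15: [-0.0051  0.0031] res 0.00037288321602089785
```

View pics/tu.png

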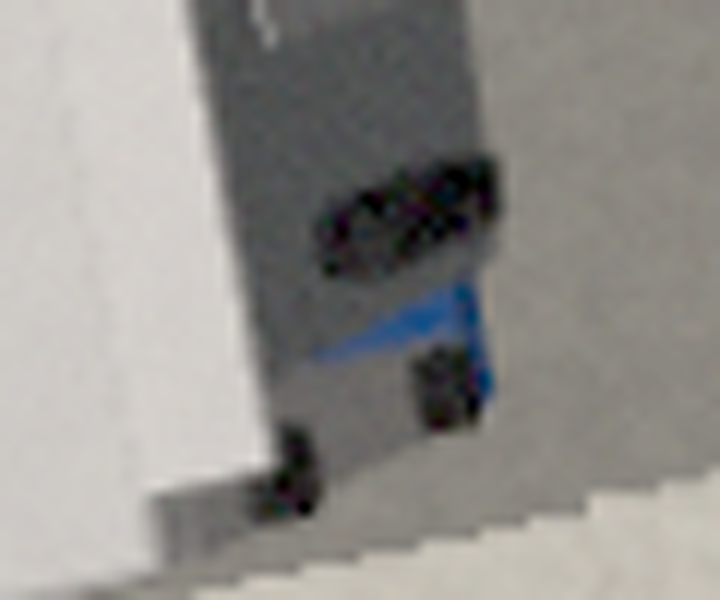

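View pics/su.png

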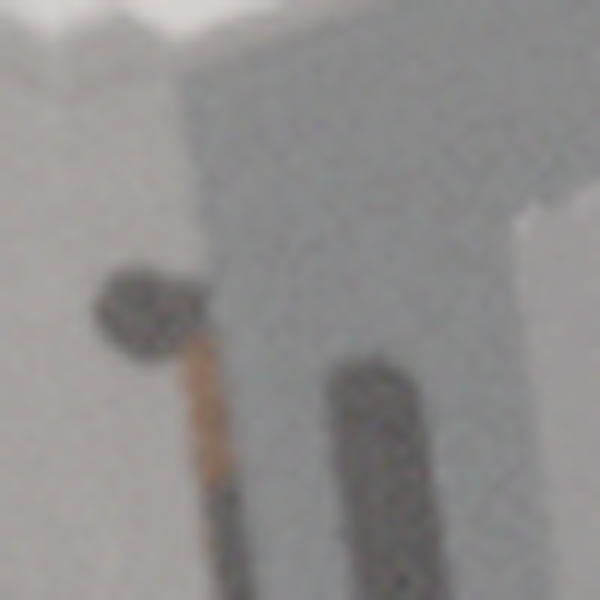

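Emit:
{"fn": "servo_tool", "kwargs": {"plan": [[[2,0.6,0],0,1],[[3.2,1,0],0,1],[[3.2,1,0],0,1],[[3.2,1,0],0,1],[[3.2,1,0],0,1],[[3.2,1,0],0,1],[[3.2,1,0],0,1],[[3.2,1,0],0,1],[[3.2,1,0],0,1],[[2.5,0.5,0],0,1],[[2.2,0.3,0],0,1],[[0,0,0],0,1],[[0,0,2],0,1],[[0,0,1.5],0,1],[[0,0,0.6],0,1],[[0,0,0],0,1]]}}

```text
clock: 27.18
position: [0.5414, 0.036, 0.1837]
orientation: [-0.001, 0.627, 0.779, -0.001]
force: [-0.8, -0.2, -0.1]
gripper_width: 0.0005
```

```bash
python3 look.py v; python3 ang.py v; python3 - <<'E'
from h import *
s=np.load('pics/side_v.npz')['p']; s=(np.clip((s/255.)**0.7*255,0,255)).astype('u1')
crop(s,120,60,200,170,3.3,'pics/sv.png')
E
```

```text
27.2833 [0.54214948 0.03601661 0.18522996] yawy 12.295692488004292 [-0.06  0.43  1.81  0.    0.9  -0.27] [-0.3 -0.7  0.5]
side 3660 slope deg -2.3548449301889156 y at x=0,-.15: [-0.0044  0.0017] res 0.0009191514444726617
top 1316 slope deg -3.1573161061087904 y at x=0,-.15: [-0.0052  0.0031] res 0.00037874792713958334
```

View pics/sv.png

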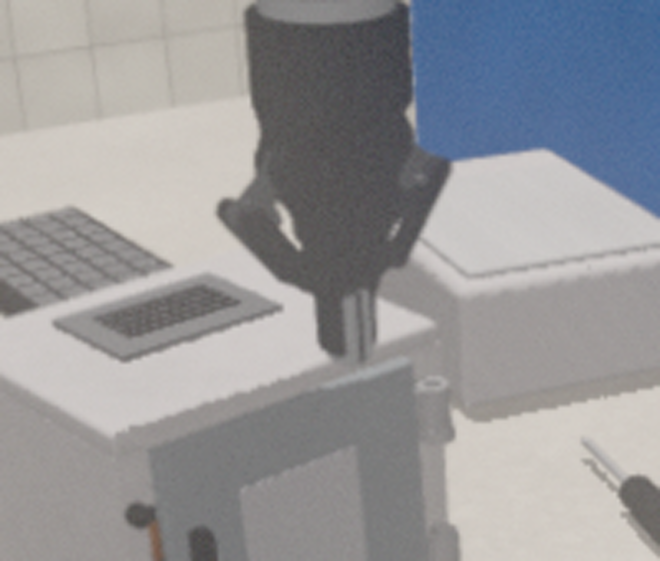

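Emit:
{"fn": "servo_tool", "kwargs": {"plan": [[[0,0.6,0],0,1],[[0,0,0.5],0,1],[[0,0,0.5],0,1],[[0,0,0.2],0,1],[[0,0,0.1],0,1],[[0,0,0],0,1]]}}

```text
clock: 27.78
position: [0.5476, 0.0377, 0.1715]
orientation: [-0.0, 0.627, 0.779, -0.0]
force: [0.7, 0.1, 0.5]
gripper_width: -0.0002
```

Emit:
{"fn": "servo_tool", "kwargs": {"plan": [[[0,0,0.1],0,1],[[0,0,0.05],0,1],[[0,0,0.05],0,1],[[0,0,0],0,1]]}}

```text
clock: 28.12
position: [0.5477, 0.0377, 0.1698]
orientation: [-0.0, 0.627, 0.779, 0.0]
force: [-0.4, -0.3, 0.3]
gripper_width: -0.0001
```

Emit:
{"fn": "servo_tool", "kwargs": {"plan": [[[0,0,0.05],0,1],[[0,0,0.05],0,1],[[0,0,0],0,1]]}}

```text
clock: 28.37
position: [0.5478, 0.0377, 0.1689]
orientation: [0.0, 0.627, 0.779, 0.0]
force: [0.1, -0.4, 2.4]
gripper_width: 0.0
```

Emit:
{"fn": "servo_tool", "kwargs": {"plan": [[[0,0,0.05],0,1],[[0,0,0.03],0,1],[[0,0,0],0,1]]}}

```text
clock: 28.62
position: [0.5479, 0.0377, 0.1687]
orientation: [0.0, 0.627, 0.779, 0.0]
force: [-2.2, 0.0, 8.6]
gripper_width: -0.0003
```

Emit:
{"fn": "servo_tool", "kwargs": {"plan": [[[-0.05,0,0],0,1],[[-0.05,0,0],0,1],[[-0.05,0,0],0,1],[[-0.05,0,0],0,1],[[-0.05,0,0],0,1],[[0,0,0],0,1]]}}

```text
clock: 29.12
position: [0.5485, 0.0352, 0.1687]
orientation: [0.0, 0.627, 0.779, 0.0]
force: [-1.9, 1.0, 8.3]
gripper_width: -0.0002
```

```bash
python3 look.py w; python3 ang.py w
```

```text
29.2167 [0.54845796 0.03529582 0.16869777] yawy 12.321282842571094 [-0.06  0.46  1.82  0.    0.87 -0.27] [-2.3 -0.3  8.1]
side 3547 slope deg 0.01893328955287316 y at x=0,-.15: [-0.0045 -0.0046] res 0.0008878311722544472
top 1165 slope deg -0.8202168226241671 y at x=0,-.15: [-0.0054 -0.0033] res 0.00033231942202708014
```

Emit:
{"fn": "servo_tool", "kwargs": {"plan": [[[0,0,-0.2],0,1],[[0,0,-1],0,1],[[0,0,-2.5],0,1],[[0,0,-3],0,1],[[-3,0,0],0,1],[[-4,0,0],0,1],[[-4,0,0],0,1],[[-4,0,0],0,1],[[-4,0,0],0,1],[[-4,0,0],0,1],[[-4,0,0],0,1],[[0,0,0],0,1],[[0,0,0],0,1],[[0,0,0],0,1]]}}

```text
clock: 30.38
position: [0.6056, -0.2284, 0.2351]
orientation: [-0.0, 0.627, 0.779, 0.0]
force: [0.2, -0.2, -0.4]
gripper_width: -0.0001
```

```bash
python3 look.py x; python3 ang.py x; python3 ov.py x .597 .0545; python3 - <<'E'
from h import *
a=np.radians(12.3);ux=np.array([np.cos(a),np.sin(a)]);uy=np.array([-ux[1],ux[0]])
for cn in('side','top'):
    P=cloud(C(cn),np.load(f'pics/{cn}_x.npz')['d']);rel=P[...,:2]-np.array([.597,.0545]);x=rel@ux;y=rel@uy;z=P[...,2]
    for zz in(.151,.062):
        t=(np.hypot(x,y)<.009)&(abs(z-zz)<.012); print(cn,zz,np.percentile(z[t],80),np.median(x[t]),np.median(y[t]))
E
```

```text
30.4833 [ 0.60576012 -0.22738684  0.23534631] yawy 12.382836250009731 [-0.46  0.52  1.5   0.    1.13 -0.68] [ 0.5  0.6 -0.1]
side 3574 slope deg -0.28897850829474103 y at x=0,-.15: [-0.0046 -0.0038] res 0.0008948484293289343
top 1352 slope deg -0.9936247537918574 y at x=0,-.15: [-0.0053 -0.0027] res 0.00031815910531532345
side 0.151 0.15113311167084184 -0.0006175404957831508 -0.004281950671795505
side 0.062 0.06178673398328355 0.0009198641931400354 -0.0014040655372092076
top 0.151 0.15101889237030577 0.0003541373260837231 -0.0003139786943544746
top 0.062 0.06168078613116745 4.668756625076032e-05 -0.00057399762894714
```

View pics/ov_x.png

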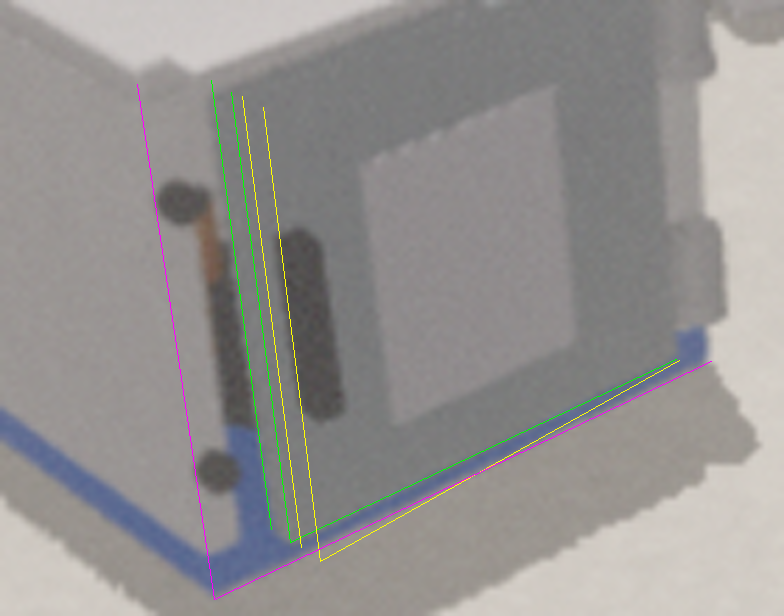

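View pics/top_x.png

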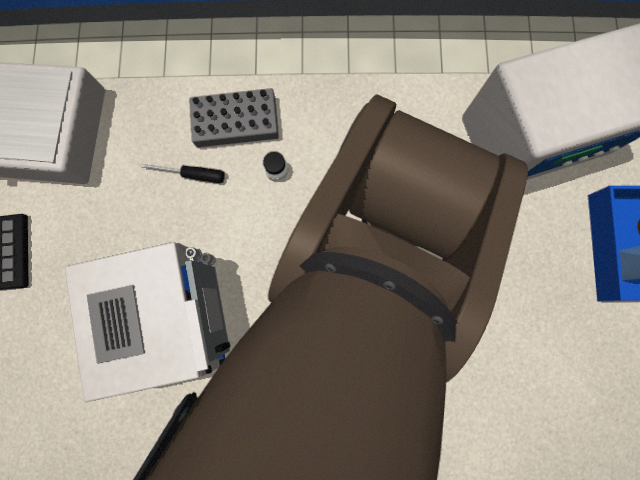

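```bash
python3 -c "
from workcell import job_done
print(job_done())"
```

```text
the job is handed in; nothing more can be done
None
```

The door is hung on both pins and shut, the arm is clear, and I handed the job in at about 30.5 s. No verdict was reported.

**What I did:** I tipped the door upright in its stand, pinched it at the middle of its top edge and lifted it. With the door open square to the compartment, I lowered it onto the pins until a contact force showed it was seated. I then let go and swung it shut from outside with the closed fingers.

**Last checks:**
- **Knuckles:** the tops measured about 151 and 62 mm above the bench, which is the home height for both.
- **Door angle:** 0.3° past square by the side camera and 1.0° by the top camera. That puts the free edge about 1 to 3 mm from the stop point.
- **Bystanders:** all five looked where they started in the last picture that showed each. Some of them were hidden by the arm in the final top view.
- **Robot:** nothing was touching the gripper at hand-in.

**What went wrong or disagreed:**
- **Blocked push:** my first closing push met about 12 N, probably a finger against the roof lip.
- **Overshoot:** I pushed again on the pull, and the door went about 2.5 to 3° (about 8 mm) past the stop plane. I drew it back by pressing lightly on its exposed top edge.
- **Rubber stops:** they did not hold the door there as the description says they should. It is now within the allowed distance of the stop point, but I can't confirm it is resting against the rubber.

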